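Work the wedge out of the strap clamp and lay the drilled block in the channel

ROBOT

A 7-joint arm with a two-finger parallel gripper is mounted at the origin on a cart in front of the work surface, level with it; the furniture and walls round the work are solid. World frame = base frame: x ahead of the robot, y to its left, z up, the work surface at z = 0. Lengths are in m, angles in rad, forces in N, time in s.
With the tool pointing down it reaches from about 0.4 to 0.85 m from the base axis. Payload 10.4 kg.
Tool frame: the origin (TCP) lies between the finger pads; the fingertips stand 22 mm ahead of it and the grasp point (between the pads) lies 3 mm ahead of it; z points along the fingers, y is the line along which they close (so a half turn about z gives the same grasp; the last joint's range is limited). The gripper opens to 85 mm and grips with 20 to 120 N. Pads are 22 mm wide; open, the fingers measure 114 mm over their backs; the gripper's body (76 mm by 85 mm) begins 54 mm behind the grasp point. The pads swing forward as they close: fully open they stand 13 mm farther back than shut.
Start: joints at [1.264, 0.332, -0.065, 1.46, 0.022, 1.35, -0.088], TCP at [0.175, -0.6, 0.232] pointing down, gripper open.
Joint ranges: [-2.6, 2.6], [-0.5, 2.12], [-1.47, 1.34], [0.16, 2.42], [-1.27, 4.41], [0.06, 2.06], [-2.6, 2.6]. Speed limits (rad/s): [2.22, 2.22, 2.79, 2.79, 3.14, 3.14, 3.14].

INTERFACE

Orientations are given as a unit quaternion [x, y, z, w].
In Python, from workcell import manip, camera, ticket, boxes_of, outline_of gives the robot as it stands.
- The arm moves only by the tool carry_out, never from a script. Its argument "deltas" is a list of rows, each a list of 5 numbers: the shift along the tool's x, y, z as a fraction of full scale, then the turn about the tool's z as a fraction of full scale, then the opening, from -1 (shut) to 1 (fully open), so that 0 is half open. In form: [[tx, ty, tz, spin, gripper], ...]. A call has 1 to 20 rows; each row is the pose to reach, as a shift and turn from the pose commanded when the call began, along the tool's axes at that moment; what a row does not reach only later rows make up. Full scale, the value 1, is 150 mm for a shift and 30 degrees for a turn. A row lasts 1/8 s, in which the tool goes at most 62.5 mm and 10.7 degrees, less where a joint would pass 70% of its speed; a pose out of reach is approached as far as the arm can. A call with a number of a shift or a turn outside -1 to 1 is refused whole. A call with a gripper value outside its range is refused whole. The fingers move at their own pace and stop on an object; "force" is the grip in N (left out, the last holds). Time passes only in rows, so rows that repeat a pose let the fingers close. It gives the time, the measured TCP pose, the force, the opening and the grip force at its end, in the units of the state.
- manip.get_obs(): the state, without advancing time (a new reading comes with each control period).
- camera(name): name is "side" or "top" or "wrist"; returns a dict with "img" (480x640x3 uint8, red, green, blue), "depth" (480x640 float32, m along the optical axis (not along the pixel's ray), 0 where there is no reading), "vertical_fov" (degrees; the focal length in pixels is half the picture's height over the tangent of half this angle, whatever the lens; pixels are square), "cx", "cy" (the principal point, pixels), "k1" (the pictures are not rectified: a ray, as slopes to the right and down, at radius r is drawn at 1 + k1 r^2 times it, then the intrinsics apply), "R" (3x3) and "t" (3): a world point X has camera coordinates R X + t. Camera axes: x right, y down, z forward; pixel columns grow to the right and rows downward; lengths in m; the calibration is good to about 2 mm. A picture is of the moment at which its call begins.
- ticket.hand_in(): hands the job in; it is judged then, once.
Trained networks look in a picture, given as the dict that the camera call returned (one of the last four; its "shot" number tells which), for a name from the list of things; names that differ only in an ending like _2 or _b are one class to them, and where a whole thing is asked for, a point or a joint stands for the part that bears it (a point fixed in the world has none). Each returns a list of dicts, best first, with "conf" (0 to 1); they miss things now and then, are a little off and sometimes report something else, mostly with a low value. They report only what shows in the picture. A call takes as long as a camera call. They do not tell look-alikes from the thing itself.
- boxes_of(query, picture): "position" ([x, y, z] in m, in world coordinates, good to about 4 mm: the middle of the surface that is visible of it).
- outline_of(query, picture): "region" (480x640 bool, what is visible of it).
The state is a dict: "clock": time; "joint_pos": joint angles; "joint_velocities": joint speeds; "tau": joint torques, N m; "position": TCP position; "ee_rot": TCP orientation; "ft_force": force on the tool from outside, world axes, zero at the start; "torque": the same for the moment, N m; "grip_width": opening from 0.0 (shut) to 1.0 (fully open); "grasp_force": force on a finger pad.
Only numpy, scipy, OpenCV 4.12 (cv2) and the standard library are available. Lean on these libraries where they do the work, as an engineer would, in place of code of your own. Each camera call takes 0.05 s, during which the arm holds its last target. There are 200 camera calls.

TASK

Free the drilled block from the strap clamp: work the tight wooden wedge out from under the strap's heel by rocking its tail from side to side while drawing it a little outwards each time (the clamp only stands on the bench and must not be dragged or turned out of place), and lay the wedge on the bench clear of the clamp. Take the block by its long sides, slide it out endways from under the strap, stand it flat on the bench and let go of it. Then take it again by its two ends and lower it, without dropping it, flat onto the floor of the U-channel's empty bay, lengthwise between the flanges.

Things in the scene. Friction and masses are not known exactly. Their poses are not given: they have to be found in the camera images.
- clamp: Strap clamp, 4.4 kg, loose on the bench. Origin: centre of the underside of its grey plate, 120 (x) x 200 (y) x 14 mm. Strap: bar 28 mm wide along y from y = -72 to +52 mm, top 66 mm above the bench, rocking on a stud at the plate's middle (top 86 mm). Its heel presses on the wedge at y = -55 mm, its nose, a sprung pad at y = 44 mm, on the block. It slides on the bench if pulled with some 15 to 25 N.
- clamp_mouth (a point): Point on the clamp where the wedge comes out: outer edge of the wedge bed's top face, clamp frame (-25, -55, 28) mm, axes of the clamp. The wedge is drawn out along -x. The bed is 50 mm long (x), 60 mm wide, 28 mm above the bench, with 10 mm high cheeks 42 mm apart along both sides.
- heel_point (a point): Point on the bed under the middle of the strap's heel shoe, clamp frame (0, -55, 28) mm: the wedge swings about it. The shoe is 36 mm (x) x 28 mm, sloped like the wedge, and presses with about 30 N at first. A straight pull would need over 40 N and drags the clamp; swinging the tail some 0.15 rad to either side takes 10 to 15 N there, and the wedge creeps out if drawn about 2 mm a swing.
- strap (a joint): Rocking of the strap on its stud, rad: 0 clamped, grows to 0.08 (stop) as the wedge comes out: the heel sinks up to 4.4 mm and the nose rises off the block. Sprung towards open, so the grip on the wedge eases as it comes out; the wedge is loose after some 26 mm.
- wedge_centre (a point): Centre of the pale wooden wedge, 120 mm long (x), 28 mm wide (y), 60 g. Underside flat, 8 mm below this point; upper face sloped 1 in 6: 6 mm thick at the tip (+x), 16 mm in the middle, 26 mm at the tail (-x). At the start this point lies 36 mm out (-x) from the heel point, the tip 24 mm past it; drawn out 42 mm it is clear of the shoe. The last 60 mm at the tail stand clear of bed and strap.
- wedge_tail (a point): Point inside the wedge, half-way up, 15 mm from its tail end, where it is easily gripped across its 28 mm width: 45 mm towards -x from the wedge's centre; the underside is 11.8 mm below it. Axes of the wedge.
- block_centre (a point): Centre of the drilled aluminium block in the clamp: 40 (its x) x 54 (y, lengthwise) x 32 mm high, 170 g, dark ports in top and ends. At the start: on the clamp's plate (14 mm above the bench), clamp x = 0, y = 64.5 mm, same axes; the 14 mm at its -y end lie under the strap's nose, at a stop and between two 6 mm high lips: it leaves by sliding 18 mm along clamp +y, then up. Its 40 mm width is free for fingers from its middle to its +y end.
- channel: Steel U-channel fixed to the bench, 190 mm long (its x). Origin: centre of its underside. Floor 5 mm thick; flanges 44 mm apart (y) rise to 35 mm above the bench and end in lips flared to 54 mm apart at 42 mm height; both ends open. A finished block is fixed in its -x end (x = -93 to -39 mm); the rest, to x = +95 mm, is the empty bay.
- channel_bay (a point): Point on the channel's floor in the empty bay, with room for fingers at both ends of the block: channel frame (18, 0, 5) mm, axes of the channel. The block's centre belongs 16 mm above it.
Mind the look-alikes: they are no part of the job. What is shaped like the part that bears block_centre but blue or turquoise is not meant.

How it is judged:
By the outcome, as a careful person would: the job done as asked, in the order asked, and still so for the second after the job is handed in, with the robot touching nothing.
It also fails if it takes over 72 s, if anything falls off the work surface, if the arm or the gripper's body presses on something with over 40 N, if the wrist force passes 120 N, or if a joint passes its speed limit or range.

## Working session

There is one attempt and no reset: what is moved stays moved. The work goes in short steps, Python scripts to look and compute and a tool call to move; the robot and the scene stay as the last step left them, time stands still between calls to the robot, and variables do not carry over. Pictures are saved under pics/ and viewed, at most 13 in all, crops included, and the job is handed in when it is done.

Besides the shell and the picture viewer there is one more tool, called after "Call:" as a command line: name --pt "numbers of a row" for each row, then --argument value for the rest. carry_out: Moves the arm, as the interface text tells. Its arguments: {"type":"object","properties":{"deltas":{"type":"array","items":{"type":"array","items":{"type":"number"}}},"force":{"type":"number"}},"required":["deltas"]}

```bash
mkdir -p pics; ls
cat > h.py <<'E'
import numpy as np, cv2
from scipy.spatial.transform import Rotation as Rn
from workcell import manip, camera, ticket, boxes_of, outline_of
def cloud(p):
    f=240/np.tan(np.radians(p["vertical_fov"])/2)
    v,u=np.mgrid[0:480,0:640].astype(float)
    K=np.array([[f,0,p["cx"]],[0,f,p["cy"]],[0,0,1]])
    xd=(u-p["cx"])/f; yd=(v-p["cy"])/f
    x,y=xd.copy(),yd.copy()
    for _ in range(8):
        s=1+p["k1"]*(x*x+y*y); x=xd/s; y=yd/s
    d=p["depth"]; C=np.stack([x*d,y*d,d],-1)
    W=(C-p["t"])@p["R"]
    W[d==0]=np.nan
    return W
def proj(p,X):
    f=240/np.tan(np.radians(p["vertical_fov"])/2)
    c=np.asarray(X)@p["R"].T+p["t"]; s=c[...,:2]/c[...,2:]
    s=s*(1+p["k1"]*(s**2).sum(-1,keepdims=True))
    return s*f+[p["cx"],p["cy"]]
def save(p,name,crop=None,scale=1):
    im=p["img"][:,:,::-1]
    if crop: a,b,c,d=crop; im=im[b:d,a:c]
    cv2.imwrite("pics/"+name,cv2.resize(im,None,fx=scale,fy=scale,interpolation=cv2.INTER_CUBIC))
E
python3 - <<'E'
from h import *
o=manip.get_obs(); print(o)
ims=[]
for n in ("top","side"):
    p=camera(n); W=cloud(p); ims.append(p["img"])
    print(n,p["t"],p["R"].round(3).tolist())
    for q in ("clamp","wedge_centre","block_centre","channel","strap"):
        for b in boxes_of(q,p)[:4]: print(q,round(b["conf"],2),np.round(b["position"],4),proj(p,np.array(b["position"])).round())
    save(p,n+"0.png")
E
```

```text
pics
{'clock': 0.0, 'joint_pos': array([ 1.26437097,  0.33289832, -0.06472558,  1.46092175,  0.02159323,
        1.34989858, -0.08845375]), 'joint_velocities': array([-8.74134167e-04, -8.43451183e-04, -5.53491213e-04, -8.35208246e-04,
        6.06678213e-04, -5.84679018e-05,  3.16042358e-04]), 'tau': array([-1.28600877e-04, -6.25455093e+01,  4.91491822e-02, -3.91603339e+01,
        1.63055415e-02,  1.01889245e-02, -4.63446975e-05]), 'position': array([ 0.17492807, -0.59963838,  0.23110882]), 'ee_rot': array([ 9.89940699e-01,  1.41481099e-01, -1.25950458e-04, -7.04162453e-04]), 'ft_force': array([0.0475934 , 1.3842822 , 0.32954885]), 'torque': array([ 0.00290843, -0.05704829,  0.03811163]), 'grasp_force': 0.0, 'grip_width': 0.997495341784745}
top [-0.12236001  0.53182777  0.86879817] [[-0.025, -0.999, -0.025], [-0.99, 0.029, -0.141], [0.141, 0.021, -0.99]]
clamp 0.82 [0.5955 0.0399 0.01  ] [238. 212.]
clamp 0.44 [0.6034 0.0177 0.0671] [243. 201.]
wedge_centre 0.68 [ 0.5566 -0.0218  0.0486] [266. 227.]
wedge_centre 0.16 [0.5811 0.1135 0.0487] [196. 217.]
block_centre 0.94 [0.4095 0.0632 0.0284] [224. 306.]
block_centre 0.94 [ 0.552  -0.2466  0.0315] [383. 227.]
block_centre 0.72 [0.5793 0.1097 0.0474] [198. 217.]
channel 0.96 [ 0.5597 -0.3862  0.0163] [453. 223.]
strap 0.79 [0.6035 0.0182 0.0674] [243. 201.]
strap 0.24 [0.5975 0.0366 0.0123] [239. 211.]
side [0.39994729 0.26181606 1.08217901] [[-0.875, -0.483, 0.023], [-0.253, 0.418, -0.873], [0.412, -0.77, -0.488]]
clamp 0.87 [0.5804 0.0451 0.0126] [256. 291.]
wedge_centre 0.59 [ 0.5518 -0.0088  0.041 ] [281. 272.]
wedge_centre 0.18 [ 0.6059 -0.3623  0.031 ] [333. 208.]
block_centre 0.85 [0.5725 0.1193 0.0435] [239. 298.]
block_centre 0.81 [ 0.5482 -0.2375  0.0238] [330. 235.]
channel 0.92 [ 0.6039 -0.3623  0.0308] [334. 208.]
strap 0.74 [0.595  0.0443 0.0644] [250. 269.]
```

View pics/top0.png

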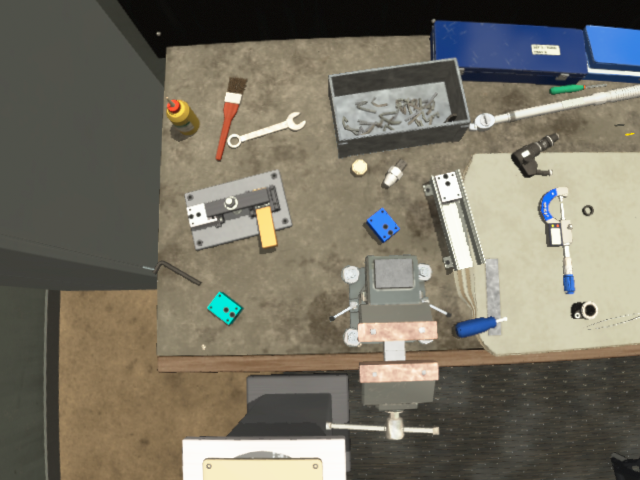

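Run:
```python
from h import *
p=camera("top"); W=cloud(p); np.save("W.npy",W); np.save("I.npy",p["img"])
save(p,"crop.png",(160,150,330,330),3.3)
def rect(m,n):
    P=W[m][:,:2]; P=P[np.isfinite(P).all(1)]; r=cv2.minAreaRect((P*1000).astype(np.float32)); print(n,len(P),np.round(r,1) if 0 else r, "z",np.nanmedian(W[m][:,2]).round(4))
def masks(q):
    return [(b["conf"],b["region"]) for b in outline_of(q,p)]
for q in ("clamp","strap","wedge_centre","block_centre","channel"):
    for c,m in masks(q)[:3]: rect(cv2.erode(m.astype(np.uint8),np.ones((2,2)))>0,(q,round(c,2)))
```

```text
('clamp', 0.76) 4763 ((601.1677856445312, 40.75669860839844), (119.67251586914062, 199.80567932128906), 12.327503204345703) z 0.0145
('clamp', 0.47) 3239 ((562.11083984375, -391.213134765625), (189.25257873535156, 80.47648620605469), 11.785355567932129) z 0.0153
('strap', 0.87) 775 ((601.2593383789062, 31.13284683227539), (33.903953552246094, 122.80400848388672), 15.519930839538574) z 0.0651
('wedge_centre', 0.75) 562 ((556.6751098632812, -22.275707244873047), (76.45048522949219, 26.208843231201172), 11.181730270385742) z 0.0472
('wedge_centre', 0.73) 3042 ((560.4832153320312, -384.7718200683594), (186.6615447998047, 66.43035888671875), 12.11833667755127) z 0.0175
('block_centre', 0.9) 678 ((402.59173583984375, 65.03853607177734), (54.610755920410156, 47.1444206237793), 52.53493118286133) z 0.0311
('block_centre', 0.76) 397 ((585.8477172851562, 102.89997863769531), (36.090179443359375, 51.92628860473633), 12.798636436462402) z 0.045
('block_centre', 0.75) 536 ((557.1585693359375, -245.891845703125), (51.26402282714844, 38.56095504760742), 36.50075149536133) z 0.032
('channel', 0.67) 3107 ((561.522216796875, -384.1661682128906), (187.25340270996094, 67.14893341064453), 12.128303527832031) z 0.0172
```

The picture shows the clamp at (238,210), the wedge (orange-looking) at (266,227) and the channel at (455,223), with its finished block at the upper (+x) end at (447,186). There are three candidates for block_centre. The blue one at (383,227) and the turquoise one at (224,306) are look-alikes. The silver one under the strap's nose at (198,217) fits. I'll confirm that in the crop.

View pics/crop.png

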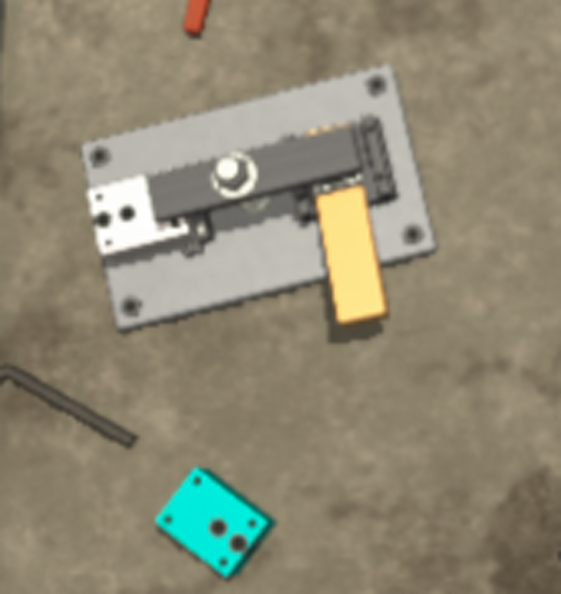

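Run:
```python
from h import *
W=np.load("W.npy").reshape(-1,3); W=W[np.isfinite(W).all(1)]
def hmax(x0,x1,y0,y1):
    s=W[(W[:,0]>x0)&(W[:,0]<x1)&(W[:,1]>y0)&(W[:,1]<y1)]
    return np.round(s[:,2].max(),3) if len(s) else None
print("height grid rows x, cols y")
ys=np.arange(-0.65,0.3,0.05); print(ys.round(2))
for x in np.arange(0.2,0.8,0.05): print(round(x,2),[hmax(x,x+.05,y,y+.05) for y in ys])
# channel pose: top points
c=W[(abs(W[:,0]-.56)<.13)&(abs(W[:,1]+.385)<.08)]
for lo,hi in((.034,.046),(.003,.009)):
    s=c[(c[:,2]>lo)&(c[:,2]<hi)]; print(lo,len(s),cv2.minAreaRect((s[:,:2]*1000).astype(np.float32)))
```

```text
height grid rows x, cols y
[-0.65 -0.6  -0.55 -0.5  -0.45 -0.4  -0.35 -0.3  -0.25 -0.2  -0.15 -0.1
 -0.05  0.    0.05  0.1   0.15  0.2   0.25]
0.2 [None, None, None, None, None, None, np.float64(0.12), np.float64(0.121), np.float64(0.123), np.float64(0.121), None, None, None, None, None, None, None, None, None]
0.25 [np.float64(0.005), np.float64(0.005), np.float64(0.004), np.float64(0.004), np.float64(0.006), np.float64(0.004), np.float64(0.153), np.float64(0.153), np.float64(0.153), np.float64(0.152), np.float64(0.005), np.float64(0.004), np.float64(0.005), np.float64(0.004), np.float64(0.003), np.float64(0.004), np.float64(0.003), np.float64(0.002), None]
0.3 [np.float64(0.013), np.float64(0.011), np.float64(0.012), np.float64(0.012), np.float64(0.032), np.float64(0.033), np.float64(0.154), np.float64(0.155), np.float64(0.154), np.float64(0.152), np.float64(0.005), np.float64(0.004), np.float64(0.004), np.float64(0.006), np.float64(0.005), np.float64(0.005), np.float64(0.006), np.float64(0.003), None]
0.35 [np.float64(0.059), np.float64(0.011), np.float64(0.011), np.float64(0.029)
[... 3070 characters left out ...]
t64(0.013), np.float64(0.013), np.float64(0.136), np.float64(0.127), np.float64(0.003), np.float64(0.449)]
0.8 [np.float64(0.028), np.float64(0.023), np.float64(0.005), np.float64(0.005), np.float64(0.103), np.float64(0.105), np.float64(0.022), np.float64(0.105), np.float64(0.105), np.float64(0.103), np.float64(0.1), np.float64(0.009), np.float64(0.005), np.float64(0.013), np.float64(0.015), np.float64(0.089), np.float64(0.003), np.float64(0.004), np.float64(0.442)]
0.034 1197 ((557.7686157226562, -359.2312927246094), (189.43885803222656, 120.50163269042969), 11.85905933380127)
0.003 3881 ((559.9112548828125, -385.21026611328125), (259.8901672363281, 159.5104217529297), 0.038543280214071274)
```

The crop confirms the silver block is clamped under the strap's nose. The blue and turquoise blocks lie loose on the bench. I'm moving above the wedge tail for a close look.

Call:
carry_out --pt "0.28 -0.25 0 0 1" --pt "0.56 -0.5 0 0 1" --pt "0.835 -0.747 0 0 1"

```text
clock: 1.27
position: [0.2647, -0.4558, 0.232]
ee_rot: [0.99, 0.141, 0.0, 0.0]
ft_force: [1.3, -0.5, 0.2]
grip_width: 0.999
grasp_force: 0.0
```

Call:
carry_out --pt "0.28 -0.25 0 0 1" --pt "0.56 -0.5 0 0 1" --pt "0.835 -0.747 0 0 1"

```text
clock: 1.65
position: [0.3535, -0.3131, 0.2322]
ee_rot: [0.99, 0.141, 0.0, 0.0]
ft_force: [0.8, -1.2, 1.3]
grip_width: 1.001
grasp_force: 0.0
```

Call:
carry_out --pt "0.28 -0.25 0 0 1" --pt "0.56 -0.5 0 0 1" --pt "0.835 -0.747 0 0 1"

```text
clock: 2.02
position: [0.4424, -0.1705, 0.2323]
ee_rot: [0.99, 0.141, 0.0, 0.0]
ft_force: [0.8, -1.3, -0.4]
grip_width: 0.997
grasp_force: 0.0
```

Call:
carry_out --pt "0.28 -0.25 0 0 1" --pt "0.56 -0.5 0 0 1" --pt "0.835 -0.747 0 0 1" --pt "0.835 -0.747 0 0 1"

```text
clock: 2.52
position: [0.5316, -0.0246, 0.2319]
ee_rot: [0.989, 0.145, 0.0, -0.001]
ft_force: [-1.4, -0.7, 0.2]
grip_width: 1.002
grasp_force: 0.0
```

```bash
cat >> h.py <<'E'
def state(pr=True):
    o=manip.get_obs(); R=Rn.from_quat(o["ee_rot"]).as_matrix()
    if pr: print("t",round(o["clock"],2),"pos",o["position"].round(4),"yaw",np.degrees(np.arctan2(R[1,0],R[0,0])).round(2),"j",o["joint_pos"].round(2),"F",o["ft_force"].round(1))
    return o,R
def togo(x,y,z,yaw):
    o,R=state(); d=R.T@(np.array([x,y,z])-o["position"])/0.15
    a=np.degrees(np.arctan2(R[1,0],R[0,0]))-yaw; a=(a+180)%360-180
    print("shift",d.round(3),"spin",round(a/30,3))
E
python3 - <<'E'
from h import *
state()
p=camera("wrist"); W=cloud(p); save(p,"w1.png")
np.savez("w1.npz",W=W,I=p["img"])
for q in ("clamp","strap","wedge_centre"):
    for b in outline_of(q,p)[:2]:
        m=cv2.erode(b["region"].astype(np.uint8),np.ones((3,3)))>0; P=W[m]; P=P[np.isfinite(P).all(1)]
        print(q,round(b["conf"],2),len(P),cv2.minAreaRect((P[:,:2]*1000).astype(np.float32)),np.percentile(P[:,2],[5,50,95]).round(4))
E
```

```text
t 2.52 pos [ 0.5316 -0.0246  0.2319] yaw 16.66 j [ 0.54  0.18 -0.65  1.68  0.11  1.32 -1.4 ] F [-1.4 -0.7  0.2]
clamp 0.59 28201 ((602.0209350585938, 41.934715270996094), (118.44165802001953, 197.1869659423828), 12.68394947052002) [0.0138 0.0154 0.0679]
strap 0.77 5401 ((604.5787963867188, 32.57128143310547), (35.349342346191406, 122.08753204345703), 12.502057075500488) [0.0645 0.0668 0.0681]
wedge_centre 0.8 2992 ((578.28369140625, -17.323925018310547), (117.45775604248047, 26.065181732177734), 10.870850563049316) [0.0422 0.048  0.0541]
```

View pics/w1.png

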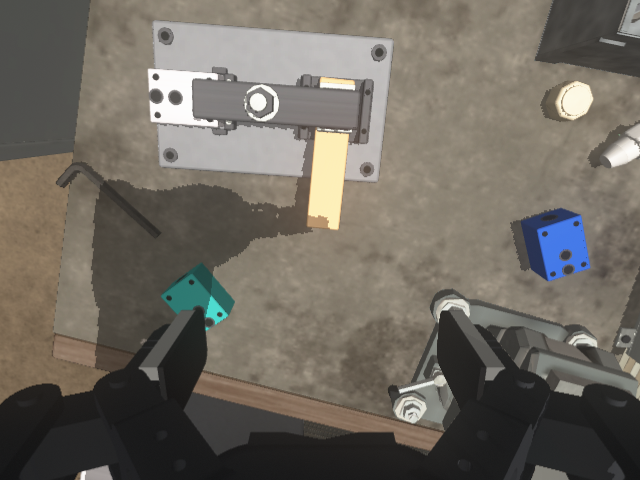

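The wrist view shows the wedge tail at (325,225), the strap along row 103 and the block at the left, (170,97). It agrees with the top camera: clamp at about (0.602, 0.0415), yaw 12.5°, and the tail grip at about (0.5345, -0.028).

Call:
carry_out --pt "0.012 0.027 0.33 0.155 1" --pt "0.012 0.027 0.67 0.155 1" --pt "0.012 0.027 1.0 0.155 0.2" --pt "0.012 0.027 1.0 0.155 0.2"

```text
clock: 3.22
position: [0.5305, -0.0342, 0.0792]
ee_rot: [0.995, 0.1, -0.003, -0.0]
ft_force: [0.5, 0.4, 0.3]
grip_width: 0.613
grasp_force: 0.0
```

Run:
```python
from h import *
p=camera("wrist"); W=cloud(p); save(p,"w2.png")
for b in outline_of("wedge_centre",p)[:2]:
    m=cv2.erode(b["region"].astype(np.uint8),np.ones((3,3)))>0; P=W[m]; P=P[np.isfinite(P).all(1)]
    print(round(b["conf"],2),len(P),cv2.minAreaRect((P[:,:2]*1000).astype(np.float32)),np.percentile(P[:,2],[5,50,95]).round(4))
togo(.5345,-.028,.051,12)
```

```text
0.78 10187 ((578.140869140625, -17.304460525512695), (118.55425262451172, 26.946969985961914), 10.835606575012207) [0.0422 0.048  0.054 ]
t 3.33 pos [ 0.5339 -0.0336  0.0835] yaw 11.54 j [ 0.5   0.34 -0.61  1.84  0.22  1.03 -1.56] F [0.8 0.3 0.7]
shift [ 0.011 -0.036  0.217] spin -0.015
```

Call:
carry_out --pt "0.01 -0.046 0 0.01 0.0" --pt "0.01 -0.046 0.21 0.01 0.0" --pt "0.01 -0.046 0.213 0.01 0.0" --pt "0.01 -0.046 0.213 0.01 -1" --pt "0.01 -0.046 0.213 0.01 -1" --pt "0.01 -0.046 0.213 0.01 -1" --pt "0.01 -0.046 0.213 0.01 -1" --force 60

```text
clock: 4.2
position: [0.5343, -0.0255, 0.0519]
ee_rot: [0.995, 0.099, 0.001, 0.0]
ft_force: [-2.8, 0.5, 5.9]
grip_width: 0.24
grasp_force: 58.5
```

Run:
```python
from h import *
p=camera("wrist"); save(p,"w3.png")
o,R=state(); print(o["grip_width"],o["grasp_force"],o["torque"])
```

```text
t 4.25 pos [ 0.5343 -0.0255  0.0519] yaw 11.31 j [ 0.48  0.38 -0.6   1.87  0.26  0.97 -1.61] F [-2.6  0.6  6.6]
0.2480174185800879 58.52298974990845 [0.19080158 0.61754462 0.00364605]
```

View pics/w3.png

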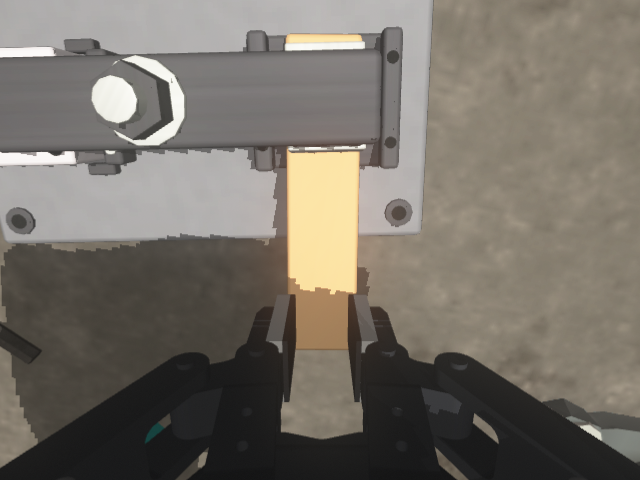

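The wedge tail is held between the pads at (325,320), 15 mm from its end, and the wedge is still under the shoe at (325,150). Next I'll work out the swing table about the heel point.

```bash
cat >> h.py <<'E'
def swing(r,seq):
    print("[" + ", ".join("[%.3f, %.3f, 0, %.3f, -1]"%((r-(r+d)*np.cos(a))/150,-(r+d)*np.sin(a)/150,a/.5236) for a,d in seq)+"]")
E
python3 - <<'E'
from h import *
swing(81,[(.08,.5),(.15,1),(.15,1.5),(.05,2),(-.05,2.5),(-.15,3),(-.15,3.5)])
E
```

```text
[[-0.002, -0.043, 0, 0.153, -1], [-0.001, -0.082, 0, 0.286, -1], [-0.004, -0.082, 0, 0.286, -1], [-0.013, -0.028, 0, 0.095, -1], [-0.016, 0.028, 0, -0.095, -1], [-0.014, 0.084, 0, -0.286, -1], [-0.017, 0.084, 0, -0.286, -1]]
```

Call:
carry_out --pt "-0.002 -0.043 0 0.153 -1" --pt "-0.001 -0.082 0 0.286 -1" --pt "-0.004 -0.082 0 0.286 -1" --pt "-0.013 -0.028 0 0.095 -1" --pt "-0.016 0.028 0 -0.095 -1" --pt "-0.014 0.084 0 -0.286 -1" --pt "-0.017 0.084 0 -0.286 -1"

```text
clock: 5.12
position: [0.5346, -0.0382, 0.0518]
ee_rot: [0.985, 0.173, 0.001, -0.0]
ft_force: [-0.2, 2.3, 4.7]
grip_width: 0.236
grasp_force: 61.8
```

```bash
cat >> h.py <<'E'
def chk(name=None):
    o,R=state(); print("g",o["grip_width"].round(3),o["grasp_force"].round(1))
    p=camera("top"); W=cloud(p)
    for q in ("clamp","wedge_centre"):
        for b in outline_of(q,p)[:2]:
            m=cv2.erode(b["region"].astype(np.uint8),np.ones((2,2)))>0; P=W[m]; P=P[np.isfinite(P).all(1)]
            if q=="clamp": P=P[P[:,2]<.03]
            print(q,round(b["conf"],2),len(P),cv2.minAreaRect((P[:,:2]*1000).astype(np.float32)))
    if name: save(p,name)
E
python3 - <<'E'
from h import *
chk()
seq=[]
d=4.0
for k in range(5):
    s=1 if k%2==0 else -1
    for a in (-.05,.05,.15,.15):
        seq.append((s*a,d)); d+=.5
swing(81,seq)
E
```

```text
t 5.12 pos [ 0.5346 -0.0382  0.0518] yaw 19.97 j [ 0.52  0.39 -0.62  1.86  0.27  0.97 -1.44] F [-0.2  2.3  4.7]Traceback (most recent call last):
  File "<stdin>", line 2, in <module>
  File "h.py", line 36, in chk
    o,R=state(); print("g",o["grip_width"].round(3),o["grasp_force"].round(1))
                           ^^^^^^^^^^^^^^^^^^^^^
AttributeError: 'float' object has no attribute 'round'
```

```bash
sed -i 's/print("g",.*/print("g",o["grip_width"],o["grasp_force"])/' h.py
python3 - <<'E'
from h import *
chk()
seq=[];d=.5
for k in range(4):
    s=1 if k%2==0 else -1
    for a in (-.05,.05,.15,.15):
        seq.append((s*a+.15,d)); d+=.5
swing(84.5,seq)
E
```

```text
t 5.12 pos [ 0.5346 -0.0382  0.0518] yaw 19.97 j [ 0.52  0.39 -0.62  1.86  0.27  0.97 -1.44] F [-0.2  2.3  4.7]
g 0.2364900715372085 61.807377487421036
clamp 0.72 132 ((630.776123046875, -50.218692779541016), (90.37147521972656, 6.413763999938965), 13.118827819824219)
[[-0.001, -0.057, 0, 0.191, -1], [0.005, -0.113, 0, 0.382, -1], [0.016, -0.169, 0, 0.573, -1], [0.012, -0.170, 0, 0.573, -1], [-0.005, -0.115, 0, 0.382, -1], [-0.017, -0.058, 0, 0.191, -1], [-0.023, -0.000, 0, 0.000, -1], [-0.027, -0.000, 0, 0.000, -1], [-0.027, -0.059, 0, 0.191, -1], [-0.021, -0.119, 0, 0.382, -1], [-0.010, -0.177, 0, 0.573, -1], [-0.013, -0.178, 0, 0.573, -1], [-0.031, -0.121, 0, 0.382, -1], [-0.044, -0.061, 0, 0.191, -1], [-0.050, -0.000, 0, 0.000, -1], [-0.053, -0.000, 0, 0.000, -1]]
```

Call:
carry_out --pt "-0.001 -0.057 0 0.191 -1" --pt "0.005 -0.113 0 0.382 -1" --pt "0.016 -0.169 0 0.573 -1" --pt "0.012 -0.17 0 0.573 -1" --pt "-0.005 -0.115 0 0.382 -1" --pt "-0.017 -0.058 0 0.191 -1" --pt "-0.023 0 0 0 -1" --pt "-0.027 0 0 0 -1"

```text
clock: 6.28
position: [0.5308, -0.0397, 0.0514]
ee_rot: [0.985, 0.173, 0.001, -0.0]
ft_force: [1.1, 1.3, 6.0]
grip_width: 0.239
grasp_force: 65.5
```

```bash
cat >> h.py <<'E'
def wchk(name=None):
    o,R=state(); print("g",o["grip_width"],o["grasp_force"])
    p=camera("wrist"); W=cloud(p)
    for q in ("clamp","strap","wedge_centre"):
        for b in outline_of(q,p)[:1]:
            m=cv2.erode(b["region"].astype(np.uint8),np.ones((2,2)))>0; P=W[m]; P=P[np.isfinite(P).all(1)]
            if q=="clamp": P=P[P[:,2]<.03]
            print(q,round(b["conf"],2),len(P),cv2.minAreaRect((P[:,:2]*1000).astype(np.float32)))
            if q=="wedge_centre":
                x=np.array([[1,0,0]])@R.T; print("tip reach from TCP along tool x mm",np.percentile((P-o["position"])@x[0]*1000,[1,99]).round(1))
    if name: save(p,name)
E
python3 - <<'E'
from h import *
wchk("w4.png")
E
```

```text
t 6.28 pos [ 0.5308 -0.0397  0.0514] yaw 19.97 j [ 0.52  0.38 -0.62  1.87  0.26  0.97 -1.43] F [1.1 1.3 6. ]
g 0.2387057838067807 65.45957922935486
clamp 0.83 39093 ((591.0306396484375, 36.90730285644531), (104.94808959960938, 201.7402801513672), 13.276195526123047)
strap 0.97 29220 ((607.08056640625, 26.145267486572266), (36.87850570678711, 118.5567398071289), 10.566092491149902)
wedge_centre 0.57 14279 ((557.6206665039062, -32.62199020385742), (87.2691879272461, 32.082332611083984), 21.67368507385254)
tip reach from TCP along tool x mm [-13.4  68.6]
```

View pics/w4.png

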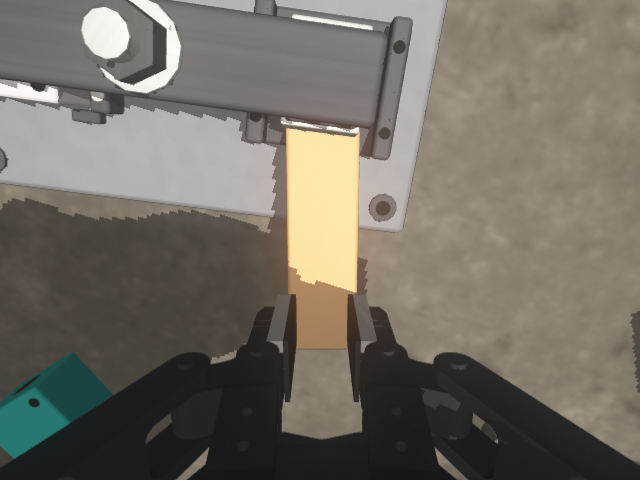

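The picture shows the wedge swung with the tool, with no slip in the pads (tail end still at row 348). Its tip has withdrawn beneath the strap, and the clamp has stayed in place. I'll continue swinging.

Run:
```python
from h import *
def gen(d0):
    seq=[];d=.5
    for k in range(4):
        s=1 if k%2==0 else -1
        for a in (-.05,.05,.15,.15):
            seq.append((s*a+.15,d)); d+=.6
    swing(81+d0,seq); print(d)
gen(7.5); gen(16.6)
```

```text
[[-0.000, -0.059, 0, 0.191, -1], [0.005, -0.119, 0, 0.382, -1], [0.016, -0.178, 0, 0.573, -1], [0.012, -0.179, 0, 0.573, -1], [-0.007, -0.121, 0, 0.382, -1], [-0.020, -0.061, 0, 0.191, -1], [-0.027, -0.000, 0, 0.000, -1], [-0.031, -0.000, 0, 0.000, -1], [-0.032, -0.062, 0, 0.191, -1], [-0.027, -0.125, 0, 0.382, -1], [-0.015, -0.187, 0, 0.573, -1], [-0.019, -0.188, 0, 0.573, -1], [-0.039, -0.127, 0, 0.382, -1], [-0.052, -0.064, 0, 0.191, -1], [-0.059, -0.000, 0, 0.000, -1], [-0.063, -0.000, 0, 0.000, -1]]
10.099999999999998
[[-0.000, -0.065, 0, 0.191, -1], [0.006, -0.131, 0, 0.382, -1], [0.018, -0.196, 0, 0.573, -1], [0.014, -0.197, 0, 0.573, -1], [-0.006, -0.133, 0, 0.382, -1], [-0.020, -0.067, 0, 0.191, -1], [-0.027, -0.000, 0, 0.000, -1], [-0.031, -0.000, 0, 0.000, -1], [-0.032, -0.068, 0, 0.191, -1], [-0.026, -0.137, 0, 0.382, -1], [-0.012, -0.205, 0, 0.573, -1], [-0.016, -0.206, 0, 0.573, -1], [-0.037, -0.139, 0, 0.382, -1], [-0.052, -0.070, 0, 0.191, -1], [-0.059, -0.000, 0, 0.000, -1], [-0.063, -0.000, 0, 0.000, -1]]
10.099999999999998
```

Call:
carry_out --pt "0 -0.059 0 0.191 -1" --pt "0.005 -0.119 0 0.382 -1" --pt "0.016 -0.178 0 0.573 -1" --pt "0.012 -0.179 0 0.573 -1" --pt "-0.007 -0.121 0 0.382 -1" --pt "-0.02 -0.061 0 0.191 -1" --pt "-0.027 0 0 0 -1" --pt "-0.031 0 0 0 -1" --pt "-0.032 -0.062 0 0.191 -1" --pt "-0.027 -0.125 0 0.382 -1" --pt "-0.015 -0.187 0 0.573 -1" --pt "-0.019 -0.188 0 0.573 -1" --pt "-0.039 -0.127 0 0.382 -1" --pt "-0.052 -0.064 0 0.191 -1" --pt "-0.059 0 0 0 -1" --pt "-0.063 0 0 0 -1"

```text
clock: 8.48
position: [0.5216, -0.0434, 0.0508]
ee_rot: [0.985, 0.172, 0.001, 0.0]
ft_force: [3.3, 0.2, 3.1]
grip_width: 0.239
grasp_force: 61.6
```

Run:
```python
from h import *
wchk("w5.png")
```

```text
t 8.47 pos [ 0.5216 -0.0434  0.0508] yaw 19.83 j [ 0.53  0.36 -0.62  1.9   0.25  0.96 -1.42] F [3.3 0.2 3.1]
g 0.23890799251948236 61.616012156009674
clamp 0.97 38462 ((585.3783569335938, 33.917030334472656), (92.2793960571289, 200.37326049804688), 14.936660766601562)
strap 0.74 23893 ((595.4953002929688, 24.23446273803711), (29.647403717041016, 121.48677825927734), 20.532278060913086)
wedge_centre 0.8 16145 ((538.110107421875, -39.44965362548828), (129.06289672851562, 32.10022735595703), 22.511829376220703)
tip reach from TCP along tool x mm [-12.9  78.6]
```

Call:
carry_out --pt "0 -0.065 0 0.191 -1" --pt "0.006 -0.131 0 0.382 -1" --pt "0.018 -0.196 0 0.573 -1" --pt "0.014 -0.197 0 0.573 -1" --pt "-0.006 -0.133 0 0.382 -1" --pt "-0.02 -0.067 0 0.191 -1" --pt "-0.027 0 0 0 -1" --pt "-0.031 0 0 0 -1"

```text
clock: 9.68
position: [0.5164, -0.0449, 0.05]
ee_rot: [0.985, 0.172, 0.0, -0.0]
ft_force: [1.2, 1.4, 3.3]
grip_width: 0.003
grasp_force: 1.8
```

Run:
```python
from h import *
wchk("w6.png")
```

```text
t 9.68 pos [ 0.5164 -0.0449  0.05  ] yaw 19.77 j [ 0.54  0.35 -0.62  1.91  0.25  0.96 -1.42] F [1.2 1.4 3.3]
g 0.003175536555460971 1.8176458775997162
clamp 0.59 39457 ((583.8215942382812, 28.350357055664062), (84.59921264648438, 186.4625244140625), 13.063952445983887)
strap 0.7 19233 ((592.6180419921875, 23.360980987548828), (28.717885971069336, 126.05620574951172), 23.510395050048828)
wedge_centre 0.56 15390 ((552.6995849609375, -37.972381591796875), (102.0449447631836, 31.595718383789062), 24.173789978027344)
tip reach from TCP along tool x mm [-4.7 84.4]
```

View pics/w6.png

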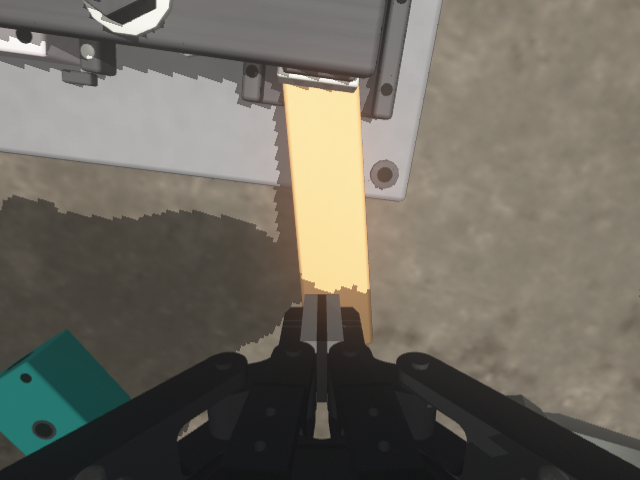

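The fingers now stand shut at (322,320) over the wedge's tail, so the wedge has slipped out of the pads. It still lies on the bed under the shoe. I'll measure how it lies.

Run:
```python
from h import *
p=camera("wrist"); W=cloud(p); o,R=state()
np.savez("w6.npz",W=W,I=p["img"])
for v in range(75,360,15):
    for u in (310,325,352,360,366): pass
    print(v,[ (W[v,u]*1000).round(0).tolist() for u in (298,335,352,362)])
```

```text
t 9.93 pos [ 0.5163 -0.0444  0.05  ] yaw 19.84 j [ 0.54  0.35 -0.62  1.91  0.25  0.96 -1.42] F [ 0.7 -0.   3.2]
75 [[597.0, -7.0, 50.0], [601.0, -19.0, 55.0], [602.0, -24.0, 59.0], [603.0, -27.0, 62.0]]
90 [[593.0, -8.0, 38.0], [597.0, -20.0, 41.0], [599.0, -26.0, 44.0], [602.0, -30.0, 29.0]]
105 [[588.0, -9.0, 39.0], [593.0, -22.0, 39.0], [595.0, -28.0, 38.0], [597.0, -32.0, 29.0]]
120 [[583.0, -11.0, 39.0], [588.0, -24.0, 40.0], [590.0, -30.0, 41.0], [591.0, -34.0, 39.0]]
135 [[578.0, -13.0, 41.0], [583.0, -26.0, 40.0], [585.0, -32.0, 41.0], [586.0, -35.0, 39.0]]
150 [[573.0, -15.0, 42.0], [578.0, -28.0, 42.0], [580.0, -34.0, 42.0], [581.0, -37.0, 42.0]]
165 [[568.0, -17.0, 42.0], [572.0, -30.0, 42.0], [575.0, -36.0, 43.0], [576.0, -39.0, 42.0]]
180 [[562.0, -18.0, 42.0], [567.0, -32.0, 42.0], [569.0, -38.0, 43.0], [571.0, -41.0, 43.0]]
195 [[557.0, -20.0, 43.0], [562.0, -33.0, 44.0], [564.0, -39.0, 44.0], [565.0, -43.0, 44.0]]
210 [[552.0, -22.0, 44.0], [557.0, -35.0, 44.0], [559.0, -41.0, 45.0], [560.0, -45.0, 45.0]]
225 [[546.0, -24.0, 45.0], [551.0, -37.0, 44.0], [553.0, -44.0, 45.0], [555.0, -47.0, 44.0]]
240 [[541.0, -26.0, 46.0], [546.0, -39.0, 46.0], [548.0, -46.0, 46.0], [549.0, -49.0, 46.0]]
255 [[535.0, -28.0, 44.0], [540.0, -41.0, 46.0], [542.0, -48.0, 46.0], [544.0, -51.0, 48.0]]
270 [[512.0, -33.0, 1.0], [535.0, -43.0, 48.0], [537.0, -50.0, 47.0], [538.0, -53.0, 48.0]]
285 [[504.0, -36.0, 1.0], [529.0, -45.0, 49.0], [531.0, -52.0, 48.0], [532.0, -56.0, 48.0]]
300 [[496.0, -39.0, 2.0], [528.0, -45.0, 60.0], [525.0, -54.0, 48.0], [527.0, -58.0, 49.0]]
315 [[519.0, -34.0, 63.0], [527.0, -45.0, 71.0], [526.0, -53.0, 63.0], [521.0, -60.0, 50.0]]
330 [[520.0, -35.0, 74.0], [528.0, -45.0, 81.0], [526.0, -52.0, 75.0], [527.0, -55.0, 75.0]]
345 [[526.0, -34.0, 93.0], [528.0, -44.0, 91.0], [531.0, -48.0, 94.0], [531.0, -52.0, 92.0]]
```

Run:
```python
from h import *
p=camera("wrist"); o,R=state(); T=o["position"]; W=cloud(p)
for zz in (0.022,.012,.002,-.008,-.018): print(zz, proj(p,T+R@np.array([.011,0,zz])).round(0),proj(p,T+R@np.array([-.011,0,zz])).round(0))
print("cam pos",(-p["R"].T@p["t"]).round(3))
for u in (315,322,330):
  print([(v,((W[v,u]-T)@R*1000).round(0).tolist()) for v in range(284,312,4)])
```

```text
t 9.97 pos [ 0.5163 -0.0444  0.05  ] yaw 19.86 j [ 0.54  0.35 -0.62  1.91  0.25  0.96 -1.42] F [2.1 1.4 3.1]
0.022 [321. 268.] [321. 313.]
0.012 [321. 276.] [321. 323.]
0.002 [321. 286.] [321. 335.]
-0.008 [321. 297.] [321. 349.]
-0.018 [321. 309.] [321. 364.]
cam pos [ 0.586 -0.019  0.193]
[(284, [12.0, -3.0, 2.0]), (288, [10.0, -3.0, 2.0]), (292, [9.0, -3.0, 1.0]), (296, [11.0, -2.0, -7.0]), (300, [10.0, -2.0, -9.0]), (304, [11.0, -2.0, -13.0]), (308, [10.0, -2.0, -16.0])]
[(284, [12.0, 0.0, 2.0]), (288, [10.0, 0.0, 2.0]), (292, [9.0, 0.0, 1.0]), (296, [11.0, 0.0, -7.0]), (300, [10.0, 0.0, -9.0]), (304, [11.0, 0.0, -13.0]), (308, [10.0, 0.0, -15.0])]
[(284, [12.0, 3.0, 2.0]), (288, [10.0, 3.0, 2.0]), (292, [9.0, 3.0, 2.0]), (296, [11.0, 3.0, -7.0]), (300, [11.0, 3.0, -10.0]), (304, [11.0, 3.0, -13.0]), (308, [11.0, 3.0, -17.0])]
```

Run:
```python
from h import *
p=camera("side"); o,R=state(); u,v=proj(p,o["position"]).astype(int); print(u,v)
S=cv2.resize(p["img"][v-45:v+30,u-50:u+50,::-1],(800,600),interpolation=cv2.INTER_CUBIC)[:, :]
S=cv2.resize(S,(440,330))
a=[cv2.resize(cv2.imread("pics/%s.png"%n)[230:390,220:420],(360,288)) for n in("w3","w5")]
im=np.zeros((600,800,3),np.uint8); im[:330,:440]=S; im[:288,440:]=a[0]; im[300:588,440:]=a[1]
b=cv2.resize(cv2.imread("pics/w2.png"),(360,270)); im[330:,:360]=b
cv2.imwrite("pics/mos.png",im)
```

```text
t 10.03 pos [ 0.5163 -0.0445  0.05  ] yaw 19.87 j [ 0.54  0.35 -0.62  1.91  0.25  0.96 -1.42] F [0.7 0.7 3.1]
302 265
```

View pics/mos.png

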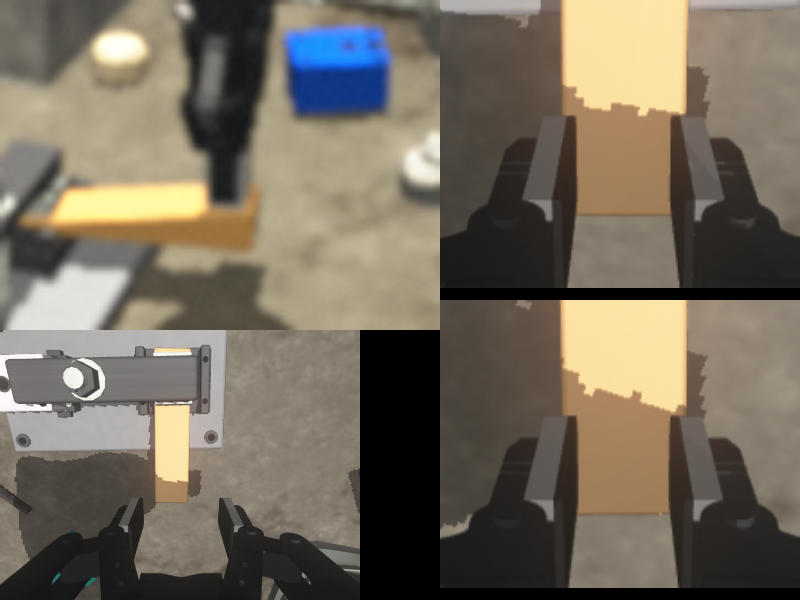

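The side view shows the fingertips standing on top of the tail. So the real tips are about level with the TCP, and the first grip only held the wedge's upper edge. I'll raise the tool, open the fingers and measure where the tips really are.

Call:
carry_out --pt "0 0 -0.15 0 -1" --pt "0 0 -0.3 0 -0.2" --pt "0 0 -0.3 0 -0.2" --pt "0 0 -0.3 0 -0.2"

```text
clock: 10.52
position: [0.5156, -0.0449, 0.094]
ee_rot: [0.985, 0.173, -0.001, -0.0]
ft_force: [-0.7, 0.1, 0.2]
grip_width: 0.402
grasp_force: 0.0
```

Run:
```python
from h import *
p=camera("wrist"); o,R=state(); T=o["position"]; W=cloud(p); print(o["grip_width"])
L=(W-T)@R*1000
# finger points: front region near tool
m=(abs(L[...,0])<16)&(abs(L[...,1])<70)&(L[...,2]<30)&(L[...,2]>-60)
P=L[m]; 
for s in (1,-1):
    q=P[(s*P[:,1]>3)]; print(s,len(q),"x",np.percentile(q[:,0],[1,50,99]).round(1),"y",np.percentile(s*q[:,1],[0.5,5,50]).round(1),"z max",np.percentile(q[:,2],[95,99,99.8]).round(1))
    t=q[q[:,2]>-12]; print(" tip part y", np.percentile(s*t[:,1],[1,50,99]).round(1) if len(t) else None)
for b in outline_of("wedge_centre",p)[:1]:
    M=cv2.erode(b["region"].astype(np.uint8),np.ones((3,3)))>0; P=W[M]; P=P[np.isfinite(P).all(1)]; P=P[P[:,2]<.06]
    print(b["conf"],cv2.minAreaRect((P[:,:2]*1000).astype(np.float32)))
    r=cv2.minAreaRect((P[:,:2]*1000).astype(np.float32)); a=np.radians(23); ax=np.array([np.cos(a),np.sin(a)])
    P2=P[:,:2]*1000; t=P2@ax; print("tail end",P2[t<np.percentile(t,2)].mean(0).round(1), "mid line",[P2[abs(t-(np.percentile(t,1)+k))<2].mean(0).round(1).tolist() for k in (5,15,40,60)])
    mid=np.array([P2[abs(t-(np.percentile(t,1)+k))<2].mean(0) for k in (15,60)]); dd=mid[1]-mid[0]; print("yaw",np.degrees(np.arctan2(dd[1],dd[0])))
save(p,"w7.png")
```

```text
t 10.57 pos [ 0.5155 -0.0449  0.0939] yaw 19.87 j [ 0.56  0.29 -0.64  1.87  0.2   1.04 -1.38] F [-0.2 -0.4  0.4]
0.39597162562608973
1 10096 x [-11.    6.9  13.3] y [17.1 17.2 33.3] z max [-14.5  -6.6  -3.1]
 tip part y [17.1 17.7 29.5]
-1 10128 x [-11.    6.9  13.3] y [16.8 17.  33.1] z max [-14.3  -6.6  -2.8]
 tip part y [16.8 17.6 29.2]
0.94 ((551.66552734375, -35.23228073120117), (100.01902770996094, 27.17745018005371), 23.260746002197266)
tail end [507.2 -53.7] mid line [[512.0, -52.3], [521.3, -48.5], [544.2, -38.4], [562.7, -30.8]]
yaw 23.190402343136647
```

At this opening the fingertips are only about 3 mm short of the TCP, which is 25 mm less than stated. From now on I'll plan with the measured tips. I'm gripping the tail again, deeper this time, at (0.521, -0.0485) with yaw 23.2° and TCP z 0.028.

Call:
carry_out --pt "0.026 0.035 0 -0.111 0.1" --pt "0.026 0.035 0.2 -0.111 0.0" --pt "0.026 0.035 0.44 -0.111 0.0" --pt "0.026 0.035 0.44 -0.111 0.0" --pt "0.026 0.035 0.44 -0.111 -1" --pt "0.026 0.035 0.44 -0.111 -1" --pt "0.026 0.035 0.44 -0.111 -1" --pt "0.026 0.035 0.44 -0.111 -1" --force 60

```text
clock: 11.62
position: [0.5219, -0.0482, 0.0295]
ee_rot: [0.98, 0.201, 0.0, 0.0]
ft_force: [-3.1, 2.0, 3.5]
grip_width: 0.318
grasp_force: 62.3
```

Run:
```python
from h import *
wchk("w8.png")
```

```text
t 11.62 pos [ 0.5219 -0.0482  0.0295] yaw 23.24 j [ 0.53  0.4  -0.61  1.91  0.28  0.92 -1.38] F [-3.1  2.   3.5]
g 0.31765647612970155 62.25573543459177
clamp 0.74 44546 ((587.019775390625, 19.793624877929688), (87.24947357177734, 168.1694793701172), 12.80577564239502)
strap 0.83 21172 ((592.9239501953125, 18.763721466064453), (25.815868377685547, 116.64447784423828), 23.46358299255371)
wedge_centre 0.77 23408 ((551.470703125, -35.58318328857422), (102.49422454833984, 27.805757522583008), 23.743072509765625)
tip reach from TCP along tool x mm [-16.   80.5]
```

Run:
```python
from h import *
seq=[];d=.5
for k in range(4):
    s=1 if k%2==0 else -1
    for a in (-.05,.05,.15,.15):
        seq.append((s*a+.187,d)); d+=.7
seq+=[(.187-.075,d),(.187,d+1)]
swing(98.7,seq); print(d)
```

```text
[[0.003, -0.090, 0, 0.262, -1], [0.011, -0.156, 0, 0.453, -1], [0.025, -0.222, 0, 0.644, -1], [0.021, -0.223, 0, 0.644, -1], [-0.003, -0.160, 0, 0.453, -1], [-0.020, -0.094, 0, 0.262, -1], [-0.031, -0.025, 0, 0.071, -1], [-0.036, -0.026, 0, 0.071, -1], [-0.034, -0.095, 0, 0.262, -1], [-0.026, -0.165, 0, 0.453, -1], [-0.010, -0.234, 0, 0.644, -1], [-0.015, -0.236, 0, 0.644, -1], [-0.039, -0.168, 0, 0.453, -1], [-0.057, -0.099, 0, 0.262, -1], [-0.068, -0.027, 0, 0.071, -1], [-0.073, -0.027, 0, 0.071, -1], [-0.073, -0.082, 0, 0.214, -1], [-0.072, -0.138, 0, 0.357, -1]]
11.699999999999998
```

Call:
carry_out --pt "0.003 -0.09 0 0.262 -1" --pt "0.011 -0.156 0 0.453 -1" --pt "0.025 -0.222 0 0.644 -1" --pt "0.021 -0.223 0 0.644 -1" --pt "-0.003 -0.16 0 0.453 -1" --pt "-0.02 -0.094 0 0.262 -1" --pt "-0.031 -0.025 0 0.071 -1" --pt "-0.036 -0.026 0 0.071 -1" --pt "-0.034 -0.095 0 0.262 -1" --pt "-0.026 -0.165 0 0.453 -1" --pt "-0.01 -0.234 0 0.644 -1" --pt "-0.015 -0.236 0 0.644 -1" --pt "-0.039 -0.168 0 0.453 -1" --pt "-0.057 -0.099 0 0.262 -1" --pt "-0.068 -0.027 0 0.071 -1" --pt "-0.073 -0.027 0 0.071 -1" --pt "-0.073 -0.082 0 0.214 -1" --pt "-0.072 -0.138 0 0.357 -1"

```text
clock: 14.08
position: [0.5057, -0.0339, 0.0296]
ee_rot: [0.994, 0.106, 0.002, 0.0]
ft_force: [0.8, -0.5, -2.0]
grip_width: 0.313
grasp_force: 61.7
```

Run:
```python
from h import *
wchk("w9.png")
```

```text
t 14.07 pos [ 0.5057 -0.0339  0.0296] yaw 12.2 j [ 0.5   0.35 -0.59  1.95  0.25  0.9  -1.58] F [ 0.8 -0.5 -2. ]
g 0.3126320639938595 61.70080466195941
clamp 0.76 48329 ((576.0866088867188, 25.215255737304688), (67.48043060302734, 184.78977966308594), 13.048623085021973)
strap 0.92 14636 ((594.0892944335938, 20.84920883178711), (16.483238220214844, 114.4961929321289), 15.520662307739258)
wedge_centre 0.73 26769 ((541.9441528320312, -26.090679168701172), (112.07525634765625, 28.563486099243164), 11.722271919250488)
tip reach from TCP along tool x mm [-15.9  91.5]
```

View pics/w9.png

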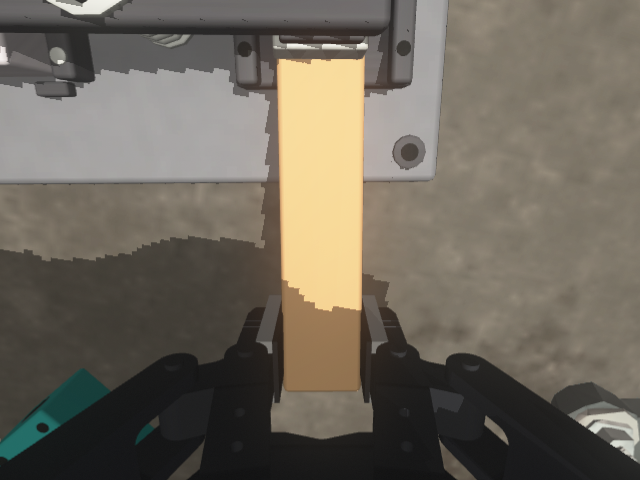

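The wedge is firmly held between the pads (rows 300–390), drawn about 30 mm and free of load, and the clamp hasn't moved. Now I'll draw it straight out.

Call:
carry_out --pt "-0.02 0 0 0 -1" --pt "-0.04 0 0 0 -1" --pt "-0.06 0 0 0 -1" --pt "-0.08 0 0 0 -1"

```text
clock: 14.78
position: [0.492, -0.0364, 0.0291]
ee_rot: [0.994, 0.109, 0.0, 0.0]
ft_force: [2.2, 0.2, 1.9]
grip_width: 0.313
grasp_force: 62.2
```

Call:
carry_out --pt "-0.04 0 0 0 -1" --pt "-0.12 0 0 0 -1" --pt "-0.25 0 0 0 -1" --pt "-0.3 0 0 0 -1"

```text
clock: 15.28
position: [0.446, -0.0466, 0.0285]
ee_rot: [0.994, 0.109, -0.001, 0.0]
ft_force: [-0.0, -0.4, -0.8]
grip_width: 0.312
grasp_force: 61.9
```

Run:
```python
from h import *
wchk("w10.png")
```

```text
t 15.28 pos [ 0.446  -0.0466  0.0285] yaw 12.47 j [ 0.57  0.24 -0.61  2.09  0.18  0.86 -1.5 ] F [-0.  -0.4 -0.8]
g 0.3115023496750039 61.91950108855963
clamp 0.57 7633 ((547.7332763671875, 13.960365295410156), (3.922344207763672, 166.49293518066406), 12.514810562133789)
wedge_centre 0.62 29615 ((467.188720703125, -44.3137092590332), (160.48634338378906, 32.42710876464844), 13.11709213256836)
tip reach from TCP along tool x mm [-15.8 100. ]
```

Call:
carry_out --pt "-0.118 0.131 0 0 -1" --pt "-0.118 0.131 0.08 0 -1" --pt "-0.118 0.131 0.15 0 -1" --pt "-0.118 0.131 0.177 0 -1" --pt "-0.118 0.131 0.177 0 -1"

```text
clock: 16.1
position: [0.4353, -0.0682, 0.0022]
ee_rot: [0.994, 0.11, -0.0, -0.0]
ft_force: [-0.1, -0.4, -0.4]
grip_width: 0.315
grasp_force: 61.9
```

Call:
carry_out --pt "0 0 0.007 0 -1" --pt "0 0 0.012 0 -1" --pt "0 0 0.012 0 -1"

```text
clock: 16.48
position: [0.4354, -0.0683, 0.0018]
ee_rot: [0.994, 0.109, -0.0, 0.0]
ft_force: [-10.1, 2.8, 25.5]
grip_width: 0.313
grasp_force: 65.4
```

Call:
carry_out --pt "0 0 0 0 -0.1" --pt "0 0 0 0 -0.1" --pt "0 0 -0.2 0 0.2" --pt "0 0 -0.6 0 0.4" --pt "0 0 -0.9 0 0.4"

```text
clock: 17.1
position: [0.4353, -0.0688, 0.1376]
ee_rot: [0.994, 0.109, 0.001, 0.0]
ft_force: [1.2, 0.1, 0.3]
grip_width: 0.7
grasp_force: 0.0
```

Run:
```python
from h import *
wchk()
p=camera("top"); W=cloud(p); save(p,"t2.png")
for q in ("clamp","block_centre","wedge_centre"):
    for b in outline_of(q,p)[:4]:
        m=cv2.erode(b["region"].astype(np.uint8),np.ones((2,2)))>0; P=W[m]; P=P[np.isfinite(P).all(1)]
        print(q,round(b["conf"],2),len(P),cv2.minAreaRect((P[:,:2]*1000).astype(np.float32)),np.median(P[:,2]).round(3))
```

```text
t 17.1 pos [ 0.4353 -0.0688  0.1376] yaw 12.53 j [ 0.68  0.04 -0.63  2.01  0.03  1.09 -1.32] F [1.2 0.1 0.3]
g 0.6996670884602807 0.0
clamp 0.58 10908 ((550.7230224609375, 29.74578094482422), (16.587276458740234, 200.26522827148438), 12.695326805114746)
wedge_centre 0.73 7510 ((476.2095947265625, -59.4259033203125), (119.39439392089844, 28.427270889282227), 12.253949165344238)
tip reach from TCP along tool x mm [-15.6 100.2]
clamp 0.79 3803 ((603.2760009765625, 41.126068115234375), (109.55442810058594, 197.0405731201172), 12.665983200073242) 0.015
block_centre 0.92 587 ((557.5601196289062, -246.59532165527344), (51.66600799560547, 39.88988494873047), 36.64579391479492) 0.032
block_centre 0.91 364 ((539.0926513671875, 53.18027114868164), (194.93984985351562, 43.0279541015625), 52.88737487792969) 0.045
wedge_centre 0.66 3850 ((613.02685546875, -3.7334442138671875), (290.5570068359375, 147.85377502441406), 63.11279296875) 0.015
```

Call:
carry_out --pt "0.14 -0.11 -0.08 -0.35 0.4" --pt "0.28 -0.22 -0.1 -0.7 0.4" --pt "0.412 -0.318 -0.1 -1 0.4"

```text
clock: 17.88
position: [0.4853, -0.0083, 0.1499]
ee_rot: [0.931, 0.365, -0.0, -0.0]
ft_force: [-0.6, -0.5, 0.0]
grip_width: 0.701
grasp_force: 0.0
```

Call:
carry_out --pt "0.17 -0.02 0 -0.35 0.4" --pt "0.34 -0.05 0 -0.7 0.4" --pt "0.516 -0.07 0 -1 0.4"

```text
clock: 18.25
position: [0.5349, 0.0517, 0.1494]
ee_rot: [0.805, 0.594, -0.001, -0.001]
ft_force: [0.3, -0.4, -0.6]
grip_width: 0.696
grasp_force: 0.0
```

Call:
carry_out --pt "0.17 0.06 0 -0.35 0.4" --pt "0.34 0.12 0 -0.7 0.4" --pt "0.514 0.188 0 -1 0.4" --pt "0.514 0.188 0 -1 0.4"

```text
clock: 18.75
position: [0.5848, 0.1181, 0.1491]
ee_rot: [0.624, 0.781, 0.0, -0.002]
ft_force: [0.1, -0.5, -0.2]
grip_width: 0.702
grasp_force: 0.0
```

Run:
```python
from h import *
A=np.load("W.npy").reshape(-1,3); A=A[np.isfinite(A).all(1)]
s=A[(A[:,2]>.1)&(A[:,1]>.15)&(A[:,0]>.4)&(A[:,0]<.75)]; print("cab min y",np.percentile(s[:,1],[.1,1,5]))
o,R=state()
p=camera("wrist"); W=cloud(p); save(p,"w11.png")
for q in ("block_centre","strap","clamp"):
    for b in outline_of(q,p)[:2]:
        m=cv2.erode(b["region"].astype(np.uint8),np.ones((3,3)))>0; P=W[m]; P=P[np.isfinite(P).all(1)]
        if q=="block_centre": P=P[P[:,2]>.04]
        if len(P): print(q,round(b["conf"],2),len(P),cv2.minAreaRect((P[:,:2]*1000).astype(np.float32)),np.median(P[:,2]).round(4))
T=o["position"];L=(W-T)@R*1000
m=(abs(L[...,0])<16)&(abs(L[...,1])<70)&(L[...,2]<60)&(L[...,2]>-60)
P=L[m]; 
for s in (1,-1):
    q=P[(s*P[:,1]>3)]; print("tip",np.percentile(s*q[:,1],.5).round(1),np.percentile(q[:,2],[99,99.8]).round(1))
togo(.5853,.1162,.06,102.6)
```

```text
cab min y [0.26738114 0.26799724 0.26859038]
t 18.75 pos [0.5848 0.1181 0.1491] yaw 102.73 j [ 0.4   0.47 -0.86  1.61  0.37  1.24 -0.31] F [ 0.1 -0.5 -0.2]
block_centre 0.59 3974 ((587.5526123046875, 106.48483276367188), (39.06956481933594, 53.14136505126953), 11.836347579956055) 0.0471
strap 0.97 4930 ((602.677001953125, 35.3513298034668), (36.188865661621094, 119.58846282958984), 13.557954788208008) 0.0671
clamp 0.75 30269 ((601.2123413085938, 43.50984191894531), (117.92689514160156, 198.52291870117188), 12.691664695739746) 0.0154
tip 28.1 [-8.7 -6.2]
tip 28.9 [-8.9 -6.3]
t 18.95 pos [0.5846 0.1151 0.15  ] yaw 102.38 j [ 0.4   0.46 -0.86  1.61  0.37  1.24 -0.31] F [1.2 0.1 0.1]
shift [0.007 0.007 0.6  ] spin -0.007
```

Call:
carry_out --pt "0.013 0.005 0.3 -0.007 0.35" --pt "0.013 0.005 0.6 -0.007 0.35" --pt "0.013 0.005 0.85 -0.007 0.35" --pt "0.013 0.005 0.9 -0.007 0.35" --pt "0.013 0.005 0.9 -0.007 0.35"

```text
clock: 19.58
position: [0.5856, 0.1178, 0.0164]
ee_rot: [0.625, 0.781, 0.0, 0.0]
ft_force: [0.3, -0.1, 1.0]
grip_width: 0.676
grasp_force: 0.0
```

Run:
```python
from h import *
o,R=state()
p=camera("wrist"); W=cloud(p); save(p,"w12.png")
T=o["position"];L=(W-T)@R*1000
for q in ("block_centre",):
    for b in outline_of(q,p)[:2]:
        m=cv2.erode(b["region"].astype(np.uint8),np.ones((3,3)))>0; P=W[m]; P=P[np.isfinite(P).all(1)]
        P=P[(P[:,2]>.04)&(P[:,2]<.05)]
        if len(P): print(q,round(b["conf"],2),len(P),cv2.minAreaRect((P[:,:2]*1000).astype(np.float32)),np.median(P[:,2]).round(4), "tool y range",np.percentile(((P-T)@R*1000)[:,1],[1,99]))
```

```text
t 19.57 pos [0.5856 0.1178 0.0164] yaw 102.67 j [ 0.33  0.62 -0.78  1.71  0.5   1.02 -0.4 ] F [ 0.3 -0.1  1. ]
block_centre 0.95 14400 ((586.4706420898438, 109.68606567382812), (39.187294006347656, 47.12906265258789), 12.563724517822266) 0.047 tool y range [-20.01986317  17.99931421]
```

Call:
carry_out --pt "0 -0.006 0 0 -1" --pt "0 -0.006 0 0 -1" --pt "0 -0.006 0 0 -1" --pt "0.02 -0.006 0 0 -1" --pt "0.04 -0.006 0 0 -1" --force 50

```text
clock: 20.3
position: [0.5848, 0.1223, 0.0172]
ee_rot: [0.625, 0.781, 0.0, 0.002]
ft_force: [1.7, -5.5, 7.7]
grip_width: 0.457
grasp_force: 51.4
```

Call:
carry_out --pt "0.02 0 -0.002 0 -1" --pt "0.04 0 -0.002 0 -1" --pt "0.06 0 -0.003 0 -1" --pt "0.08 0 -0.003 0 -1" --pt "0.1 0 -0.003 0 -1" --pt "0.12 0 -0.003 0 -1"

```text
clock: 21.05
position: [0.5805, 0.1402, 0.0172]
ee_rot: [0.625, 0.781, 0.0, 0.001]
ft_force: [1.0, -5.6, 6.6]
grip_width: 0.46
grasp_force: 51.3
```

Run:
```python
from h import *
wchk("w13.png")
```

```text
t 21.05 pos [0.5805 0.1402 0.0172] yaw 102.65 j [ 0.3   0.62 -0.78  1.71  0.5   1.02 -0.44] F [ 1.  -5.6  6.6]
g 0.45959249952117925 51.303638219833374
clamp 0.92 5570 ((587.8683471679688, 116.70178985595703), (124.2534408569336, 69.9077377319336), 12.076436042785645)
```

View pics/w13.png

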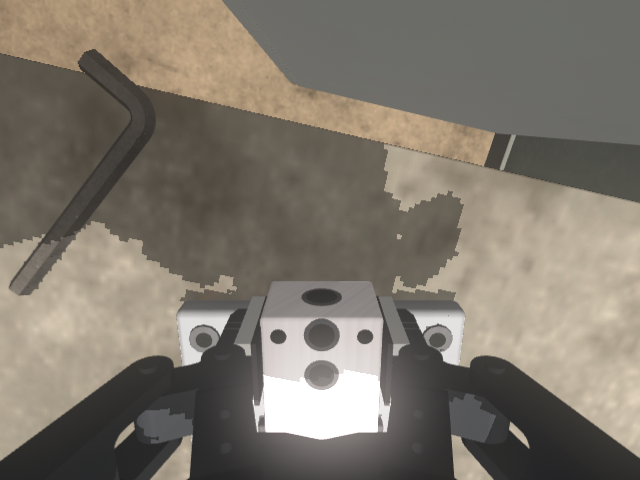

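The block is gripped by its long sides (rows 280–430, columns 262–383) and drawn clear of the strap's nose. The hex key and the cabinet are well clear. I'll lift it and carry it over to the free bench area right of the clamp.

Call:
carry_out --pt "0 0 -0.2 0 -1" --pt "0 0 -0.5 0 -1" --pt "0 0 -0.8 0 -1" --pt "0 0 -0.8 0 -1"

```text
clock: 21.75
position: [0.5807, 0.1426, 0.1397]
ee_rot: [0.624, 0.781, 0.002, 0.002]
ft_force: [0.6, -0.3, -2.8]
grip_width: 0.458
grasp_force: 51.0
```

Call:
carry_out --pt "-0.22 -0.05 0 0 -1" --pt "-0.44 -0.1 0 0 -1" --pt "-0.66 -0.15 0 0 -1" --pt "-0.873 -0.19 0 0 -1"

```text
clock: 22.25
position: [0.5794, 0.0062, 0.1348]
ee_rot: [0.624, 0.781, -0.001, -0.001]
ft_force: [0.2, 0.5, -1.3]
grip_width: 0.459
grasp_force: 50.9
```

Call:
carry_out --pt "-0.22 -0.05 0 0 -1" --pt "-0.44 -0.1 0 0 -1" --pt "-0.66 -0.15 0 0 -1" --pt "-0.873 -0.19 0 0 -1" --pt "-0.873 -0.19 0 0 -1"

```text
clock: 22.88
position: [0.5802, -0.13, 0.1345]
ee_rot: [0.626, 0.78, -0.001, -0.001]
ft_force: [-0.2, 0.6, -1.4]
grip_width: 0.461
grasp_force: 50.9
```

Run:
```python
from h import *
o,R=state(); print(o["grip_width"],o["grasp_force"])
p=camera("wrist"); W=cloud(p); save(p,"w14.png"); T=o["position"]
for q in ("block_centre","clamp"):
    for b in outline_of(q,p)[:2]:
        m=cv2.erode(b["region"].astype(np.uint8),np.ones((3,3)))>0; P=W[m]; P=P[np.isfinite(P).all(1)]
        print(q,round(b["conf"],2),len(P),cv2.minAreaRect((P[:,:2]*1000).astype(np.float32)),np.median(P[:,2]).round(4))
# bench clear around target?
B=W.reshape(-1,3); B=B[np.isfinite(B).all(1)]
s=B[(abs(B[:,0]-.585)<.06)&(abs(B[:,1]+.14)<.06)&(B[:,2]<.09)]; print(len(s),np.percentile(s[:,2],[50,99,100]).round(3) if len(s) else '')
A=np.load("W.npy").reshape(-1,3); s=A[(abs(A[:,0]-.585)<.06)&(abs(A[:,1]+.14)<.06)]; print(np.nanpercentile(s[:,2],[50,99,100]).round(3))
```

```text
t 22.88 pos [ 0.5802 -0.13    0.1345] yaw 102.46 j [ 0.77  0.45 -0.79  1.63  0.34  1.2   0.12] F [-0.2  0.6 -1.4]
0.46131150673115495 50.86723208427429
block_centre 0.75 17115 ((581.7752075195312, -138.6552734375), (39.132049560546875, 48.68851089477539), 12.065764427185059) 0.1641
clamp 0.56 25906 ((614.168701171875, -16.81066131591797), (118.36087036132812, 76.8700942993164), 12.361196517944336) 0.0157
21504 [0.001 0.003 0.004]
[0.    0.004 0.006]
```

Call:
carry_out --pt "0 0 0.3 0 -1" --pt "0 0 0.6 0 -1" --pt "0 0 0.8 0 -1" --pt "0 0 0.85 0 -1" --pt "0 0 0.865 0 -1" --pt "0 0 0.87 0 -1"

```text
clock: 23.78
position: [0.5822, -0.1265, 0.0069]
ee_rot: [0.624, 0.781, 0.0, 0.001]
ft_force: [-0.5, 0.6, -1.2]
grip_width: 0.458
grasp_force: 50.9
```

Call:
carry_out --pt "0 0 0.005 0 -1" --pt "0 0 0.01 0 -1" --pt "0 0 0.014 0 -1"

```text
clock: 24.15
position: [0.5814, -0.1268, 0.0037]
ee_rot: [0.624, 0.781, -0.0, 0.0]
ft_force: [-0.5, -0.1, -2.2]
grip_width: 0.46
grasp_force: 50.9
```

Call:
carry_out --pt "0 0 0.005 0 -1" --pt "0 0 0.01 0 -1" --pt "0 0 0.01 0 -1"

```text
clock: 24.52
position: [0.5814, -0.1268, 0.0032]
ee_rot: [0.624, 0.781, -0.0, 0.0]
ft_force: [-6.5, 0.5, 14.1]
grip_width: 0.461
grasp_force: 52.7
```

Call:
carry_out --pt "0 0 -0.01 0 0.3" --pt "0 0 -0.01 0 0.3" --pt "0 0 -0.15 0 0.4" --pt "0 0 -0.4 0.2 0.7" --pt "0 0 -0.65 0.55 0.7" --pt "0 0 -0.7 0.9 0.7" --pt "0 0 -0.7 1 0.7"

```text
clock: 25.4
position: [0.5823, -0.1266, 0.1097]
ee_rot: [0.806, 0.592, 0.001, 0.001]
ft_force: [-0.9, 0.4, -0.7]
grip_width: 0.851
grasp_force: 0.0
```

Call:
carry_out --pt "-0.02 0 0 0.35 0.7" --pt "-0.04 0 0 0.7 0.7" --pt "-0.06 0 0 1 0.7"

```text
clock: 25.78
position: [0.5789, -0.1351, 0.1085]
ee_rot: [0.932, 0.362, 0.001, 0.0]
ft_force: [0.4, 0.0, 0.1]
grip_width: 0.852
grasp_force: 0.0
```

Call:
carry_out --pt "0 0 0 0.35 0.7" --pt "0 0 0 0.7 0.7" --pt "0 0 0 1 0.7" --pt "0 0 0 1 0.7"

```text
clock: 26.28
position: [0.579, -0.135, 0.1083]
ee_rot: [0.994, 0.112, 0.001, 0.0]
ft_force: [-0.1, -1.0, -0.7]
grip_width: 0.854
grasp_force: 0.0
```

Run:
```python
from h import *
o,R=state()
p=camera("wrist"); W=cloud(p); save(p,"w15.png")
for b in outline_of("block_centre",p)[:3]:
    m=cv2.erode(b["region"].astype(np.uint8),np.ones((3,3)))>0; P=W[m]; P=P[np.isfinite(P).all(1)]
    z=np.percentile(P[:,2],90); P=P[(P[:,2]>z-.006)&(P[:,2]<z+.004)]
    print(round(b["conf"],2),len(P),cv2.minAreaRect((P[:,:2]*1000).astype(np.float32)),np.median(P[:,2]).round(4),p["img"][m].mean(0).round())
T=o["position"];L=(W-T)@R*1000
m=(abs(L[...,0])<16)&(abs(L[...,1])<70)&(L[...,2]<40)&(L[...,2]>-60); P=L[m]
for s in (1,-1):
    q=P[(s*P[:,1]>3)]; print("tip",np.percentile(s*q[:,1],.5).round(1),np.percentile(q[:,2],[99,99.8]).round(1))
```

```text
t 26.27 pos [ 0.579  -0.135   0.1083] yaw 12.81 j [ 0.55  0.41 -0.5   1.67  0.21  1.12 -1.35] F [-0.1 -1.  -0.7]
0.7 5955 ((584.3873901367188, -139.35308837890625), (39.69054412841797, 52.577823638916016), 12.904142379760742) 0.033 [192. 187. 185.]
0.7 254 ((420.27496337890625, 49.88147735595703), (15.322936058044434, 6.4652509689331055), 35.343955993652344) 0.0263 [37. 99. 93.]
0.62 4318 ((558.8951416015625, -244.99774169921875), (53.877742767333984, 39.19923400878906), 36.8482551574707) 0.0331 [ 60.  97. 177.]
tip 35.2 [-11.2  -9.5]
tip 34.9 [-11.3  -9.5]
```

Call:
carry_out --pt "0.029 0.037 0.05 0 0.7" --pt "0.029 0.037 0.35 0 0.7" --pt "0.029 0.037 0.6 0 0.7" --pt "0.029 0.037 0.7 0 0.7" --pt "0.029 0.037 0.715 0 0.7" --pt "0.029 0.037 0.715 0 0.7"

```text
clock: 27.12
position: [0.5851, -0.1399, 0.0009]
ee_rot: [0.994, 0.111, 0.001, 0.0]
ft_force: [0.7, 0.4, -0.0]
grip_width: 0.85
grasp_force: 0.0
```

Call:
carry_out --pt "0 0 0 0 -1" --pt "0 0 0 0 -1" --pt "0 0 0 0 -1" --pt "0 0 0 0 -1" --force 50

```text
clock: 27.62
position: [0.5851, -0.14, 0.0013]
ee_rot: [0.994, 0.111, 0.001, 0.001]
ft_force: [-0.7, -0.7, 6.1]
grip_width: 0.632
grasp_force: 53.7
```

Call:
carry_out --pt "0 0 -0.1 0 -1" --pt "0 0 -0.4 0 -1" --pt "0 0 -0.8 0 -1" --pt "0 0 -1 0 -1"

```text
clock: 28.12
position: [0.5852, -0.1398, 0.1544]
ee_rot: [0.994, 0.111, 0.002, 0.001]
ft_force: [0.5, 0.3, -2.8]
grip_width: 0.629
grasp_force: 53.3
```

Call:
carry_out --pt "-0.07 0.17 0 -0.33 -1" --pt "-0.14 0.34 0 -0.67 -1" --pt "-0.219 0.518 0 -1 -1"

```text
clock: 28.5
position: [0.569, -0.2234, 0.1509]
ee_rot: [0.93, 0.367, 0.0, 0.0]
ft_force: [1.0, -1.1, -0.9]
grip_width: 0.62
grasp_force: 53.2
```

Call:
carry_out --pt "-0.15 0.11 0 -0.33 -1" --pt "-0.3 0.22 0 -0.67 -1" --pt "-0.449 0.339 0 -1 -1"

```text
clock: 28.88
position: [0.5538, -0.3067, 0.1509]
ee_rot: [0.804, 0.595, 0.0, 0.0]
ft_force: [-0.9, 0.4, -2.7]
grip_width: 0.623
grasp_force: 53.1
```

Call:
carry_out --pt "-0.19 0.02 0 -0.33 -1" --pt "-0.37 0.04 0 -0.67 -1" --pt "-0.558 0.069 0 -1 -1" --pt "-0.558 0.069 0 -1 -1" --pt "-0.558 0.069 0 -1 -1"

```text
clock: 29.5
position: [0.5393, -0.3882, 0.1503]
ee_rot: [0.625, 0.781, 0.0, 0.0]
ft_force: [-0.1, 0.6, -1.7]
grip_width: 0.623
grasp_force: 53.2
```

Run:
```python
from h import *
o,R=state(); print(o["grip_width"],o["grasp_force"])
T=o["position"]
for cam in ("wrist","top"):
    p=camera(cam); W=cloud(p); save(p,cam+"16.png"); np.savez(cam+"16.npz",W=W,I=p["img"])
    for q in ("channel","block_centre"):
        for b in outline_of(q,p)[:2]:
            m=cv2.erode(b["region"].astype(np.uint8),np.ones((2,2)))>0; P=W[m]; P=P[np.isfinite(P).all(1)]
            print(cam,q,round(b["conf"],2),len(P),cv2.minAreaRect((P[:,:2]*1000).astype(np.float32)),np.percentile(P[:,2],[5,50,95]).round(3))
    if cam=="wrist":
        # channel cross section: floor points & flange tops
        B=W.reshape(-1,3); B=B[np.isfinite(B).all(1)]
        a=np.radians(12.1); ex=np.array([np.cos(a),np.sin(a)]); ey=np.array([-np.sin(a),np.cos(a)])
        c=np.array([.560,-.385]); l=(B[:,:2]-c)*1000; X=l@ex; Y=l@ey
        for x0 in range(-95,100,20):
            k=(abs(X-x0)<4)&(abs(Y)<45)&(B[:,2]<.06)
            f=k&(abs(B[:,2]-.005)<.004)&(abs(Y)<30); h=k&(B[:,2]>.030)
            print(x0,"floor Y",np.percentile(Y[f],[2,98]).round(1) if f.sum()>5 else None,"high",[ (np.percentile(Y[h&(s*Y>0)],[2,50,98]).round(1).tolist(),B[h&(s*Y>0),2].max().round(3)) if (h&(s*Y>0)).sum()>5 else None for s in (1,-1)])
```

```text
t 29.5 pos [ 0.5393 -0.3882  0.1503] yaw 102.65 j [ 1.02  0.55 -0.66  1.42  0.34  1.28  0.56] F [-0.1  0.6 -1.7]
0.6230920436586055 53.175891637802124
wrist channel 0.65 22076 ((571.8475952148438, -382.16912841796875), (206.87973022460938, 68.73600769042969), 11.95339584350586) [0.005 0.015 0.043]
wrist block_centre 0.95 5285 ((560.6812744140625, -245.4683837890625), (59.46461486816406, 38.300758361816406), 36.35791778564453) [0.018 0.033 0.034]
wrist block_centre 0.65 22342 ((570.8419799804688, -452.9244384765625), (60.11817932128906, 194.86973571777344), 26.178730010986328) [0.16  0.182 0.183]
-95 floor Y [-28.6  28.7] high [([17.2, 20.7, 22.5], np.float64(0.044)), ([-32.2, -29.2, -27.0], np.float64(0.044))]
-75 floor Y [-26.6  29.1] high [([17.4, 21.3, 23.4], np.float64(0.046)), ([-33.3, -28.8, -26.6], np.float64(0.045))]
-55 floor Y [-26.8  28.3] high [([18.2, 21.6, 23.4], np.float64(0.045)), None]
-35 floor Y [-27.   27.7] high [([17.2, 20.9, 23.2], np.float64(0.045)), None]
-15 floor Y [-27.   27.9] high [([17.8, 21.2, 23.2], np.float64(0.045)), None]
5 floor Y [-27.   28.8] hi
[... 206 characters left out ...]
9, -17.0, -0.7], np.float64(0.045))]
65 floor Y [19.5 29.7] high [([0.3, 10.8, 22.7], np.float64(0.045)), ([-32.7, -17.3, -0.8], np.float64(0.045))]
85 floor Y [19.3 29.5] high [([0.5, 10.8, 22.6], np.float64(0.045)), ([-32.8, -17.3, -0.5], np.float64(0.045))]
top channel 0.79 2777 ((562.4496459960938, -390.6134948730469), (187.52137756347656, 79.97130584716797), 12.115814208984375) [0.003 0.013 0.042]
top block_centre 0.88 579 ((404.6466064453125, 61.2290153503418), (50.66684341430664, 39.026878356933594), 52.77552795410156) [0.02  0.031 0.034]
top block_centre 0.86 556 ((557.1181030273438, -245.90603637695312), (51.79832077026367, 38.743045806884766), 36.66909408569336) [0.026 0.032 0.035]
```

View pics/wrist16.png

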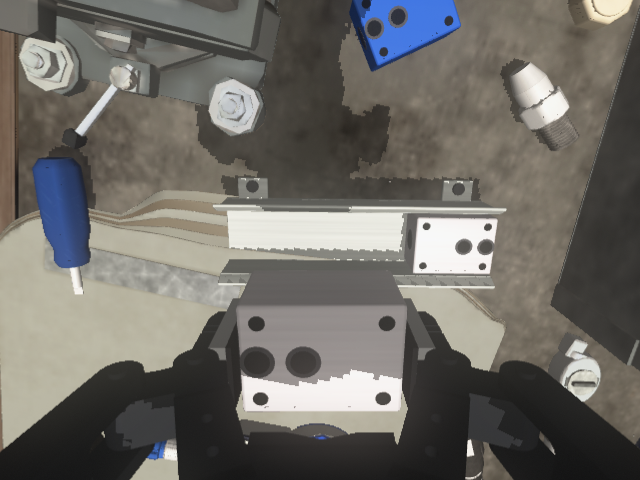

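The view shows the held block at (320,355) above the channel. The finished block is at (455,245) and the empty bay is at (315,230). I'll refine the bay centre and the block's pose in the hand.

Run:
```python
from h import *
o,R=state(); T=o["position"]
W=np.load("wrist16.npz")["W"]; B=W.reshape(-1,3); B=B[np.isfinite(B).all(1)]
a=np.radians(12.0); ex=np.array([np.cos(a),np.sin(a)]); ey=np.array([-np.sin(a),np.cos(a)])
c=np.array([.560,-.385]); l=(B[:,:2]-c)*1000; X=l@ex; Y=l@ey; z=B[:,2]
k=(abs(Y+4.9)<14)&(z>.034)&(z<.043)&(X>0); print("fin block X",np.percentile(X[k],[.5,1,50,99,99.5]).round(1),"Y",np.percentile(Y[k],[1,99]))
k=(Y>15)&(Y<24)&(z>.038)&(z<.05); print("flange+ X",np.percentile(X[k],[0.2,99.8]).round(1))
for lo,hi in((-90,-40),(40,90)):
    k2=k&(X>lo)&(X<hi); print(lo,np.percentile(Y[k2],[5,50,95]).round(2))
k=(Y<-24)&(Y>-36)&(z>.038)&(z<.05); print("flange- X",np.percentile(X[k],[0.2,99.8]).round(1),np.percentile(Y[k],[5,50,95]))
k=(abs(Y+4.9)<20)&(z<.012)&(z>0.001)&(X<35)&(X>-80); print("floor z",np.median(z[k]))
L=(B-T)@R*1000
m=(abs(L[:,0])<40)&(abs(L[:,1])<32)&(L[:,2]<-26)&(L[:,2]>-36); P=L[m]; r=cv2.minAreaRect(P[:,:2].astype(np.float32)); print("held",r,np.median(P[:,2]), "tilt", np.polyfit(P[:,1],P[:,2],1).round(4),np.polyfit(P[:,0],P[:,2],1).round(4))
```

```text
t 29.8 pos [ 0.5394 -0.3882  0.1499] yaw 102.75 j [ 1.02  0.56 -0.66  1.42  0.34  1.28  0.56] F [-0.  -0.5 -2.1]
fin block X [ 41.8  41.9  71.5 171.6 172. ] Y [-18.58524102   8.79526896]
flange+ X [-91.1 173.9]
-90 [18.68 21.59 23.3 ]
40 [18.37 21.36 22.98]
flange- X [-91.9 169.6] [-33.51674513 -30.50090783 -26.33982766]
floor z 0.006087776343515762
held ((-0.1481952667236328, 0.12939453125), (63.955101013183594, 41.249969482421875), 89.35072326660156) -32.06555855579432 tilt [ 2.70000e-03 -3.19087e+01] [ 3.03000e-02 -3.19839e+01]
```

Call:
carry_out --pt "-0.041 0.039 0.15 0.025 -1" --pt "-0.041 0.039 0.4 0.025 -1" --pt "-0.041 0.039 0.6 0.025 -1" --pt "-0.041 0.039 0.66 0.025 -1" --pt "-0.041 0.039 0.66 0.025 -1"

```text
clock: 30.42
position: [0.5462, -0.3933, 0.05]
ee_rot: [0.63, 0.777, 0.0, -0.001]
ft_force: [-0.8, 0.1, -1.2]
grip_width: 0.626
grasp_force: 53.2
```

Run:
```python
from h import *
o,R=state(); T=o["position"]
p=camera("wrist"); W=cloud(p); save(p,"w17.png"); B=W.reshape(-1,3); B=B[np.isfinite(B).all(1)]
a=np.radians(12.0); ex=np.array([np.cos(a),np.sin(a)]); ey=np.array([-np.sin(a),np.cos(a)])
c=np.array([.560,-.385]); l=(B[:,:2]-c)*1000; X=l@ex; Y=l@ey; z=B[:,2]
t=(T[:2]-c)*1000; print("TCP X,Y",t@ex,t@ey)
k=(z>.072)&(z<.09)&(abs(X+15)<22)&(abs(Y+5)<26); print("held top z",np.median(z[k]),"Y",np.percentile(Y[k],[.5,99.5]).round(1))
for x0 in (-35,-15,5): 
    kk=k&(abs(X-x0)<3); print(x0,np.percentile(Y[kk],[1,99]).round(1) if kk.sum()>5 else None)
for s,lo,hi in((1,12,30),(-1,-36,-20)):
    k=(Y>lo)&(Y<hi)&(z>.030)&(z<.05)&(X<80)&(X>-90); print("flange",s,k.sum(),np.percentile(Y[k],[2,50,98]).round(1) if k.sum()>5 else None)
togo(.5465,-.3929,.006,102.0)
```

```text
t 30.43 pos [ 0.5462 -0.3933  0.05  ] yaw 101.97 j [ 0.99  0.67 -0.62  1.48  0.41  1.13  0.51] F [-0.8  0.1 -1.2]
TCP X,Y -15.208887696015164 -5.285040456451916
held top z 0.08168400247700561 Y [-24.9  14.6]
-35 [-24.7  14.5]
-15 [-24.6  14.5]
5 [-24.6  14.6]
flange 1 5391 [12.4 20.4 23.4]
flange -1 3456 [-32.4 -28.1 -20.3]
t 30.48 pos [ 0.5468 -0.3937  0.0512] yaw 101.96 j [ 0.99  0.66 -0.62  1.48  0.41  1.13  0.51] F [ 0.3  1.  -0.6]
shift [ 0.005 -0.001  0.301] spin -0.001
```

The block is centred between the flanges to about 0.5 mm and aligned with them. I'll lower it.

Call:
carry_out --pt "0.003 0 0.06 0 -1" --pt "0.003 0 0.12 0 -1" --pt "0.003 0 0.18 0 -1" --pt "0.003 0 0.22 0 -1" --pt "0.003 0 0.25 0 -1" --pt "0.003 0 0.265 0 -1"

```text
clock: 31.22
position: [0.5461, -0.3931, 0.0107]
ee_rot: [0.63, 0.777, -0.0, -0.0]
ft_force: [-0.4, -0.8, -2.2]
grip_width: 0.628
grasp_force: 53.2
```

Call:
carry_out --pt "0 0 0.01 0 -1" --pt "0 0 0.02 0 -1" --pt "0 0 0.025 0 -1" --pt "0 0 0.025 0 -1"

```text
clock: 31.72
position: [0.5461, -0.3932, 0.0072]
ee_rot: [0.63, 0.777, -0.0, 0.0]
ft_force: [-0.1, -0.3, -1.8]
grip_width: 0.627
grasp_force: 53.2
```

Call:
carry_out --pt "0 0 0.005 0 -1" --pt "0 0 0.01 0 -1" --pt "0 0 0.01 0 -1"

```text
clock: 32.1
position: [0.5462, -0.3932, 0.0064]
ee_rot: [0.63, 0.777, -0.0, 0.0]
ft_force: [-3.9, 1.5, 5.1]
grip_width: 0.624
grasp_force: 53.8
```

Call:
carry_out --pt "0 0 0.005 0 -1" --pt "0 0 0.005 0 -1"

```text
clock: 32.35
position: [0.5462, -0.3932, 0.0063]
ee_rot: [0.63, 0.777, -0.0, 0.0]
ft_force: [-6.5, 2.6, 11.5]
grip_width: 0.628
grasp_force: 54.8
```

Call:
carry_out --pt "0 0 0 0 0.38" --pt "0 0 0 0 0.38" --pt "0 0 -0.01 0 0.4" --pt "0 0 -0.06 0 0.4" --pt "0 0 -0.2 0 0.4" --pt "0 0 -0.5 0 0.4" --pt "0 0 -0.9 0 0.4"

```text
clock: 33.22
position: [0.5456, -0.3928, 0.1419]
ee_rot: [0.629, 0.777, 0.0, -0.0]
ft_force: [1.2, -1.4, 0.6]
grip_width: 0.698
grasp_force: 0.0
```

Run:
```python
from h import *
o,R=state()
p=camera("wrist"); W=cloud(p); save(p,"w18.png"); B=W.reshape(-1,3); B=B[np.isfinite(B).all(1)]
a=np.radians(12.0); ex=np.array([np.cos(a),np.sin(a)]); ey=np.array([-np.sin(a),np.cos(a)])
c=np.array([.560,-.385]); l=(B[:,:2]-c)*1000; X=l@ex; Y=l@ey; z=B[:,2]
for n,k in(("placed",(abs(X+15)<35)),("finished",(abs(X-69)<22))):
    k=k&(abs(Y+5)<17)&(z>.03)&(z<.06); A=np.c_[X[k],Y[k],np.ones(k.sum())]; print(n,np.median(z[k]),"X",np.percentile(X[k],[1,99]).round(1),"slopes",np.linalg.lstsq(A,z[k]*1000,rcond=None)[0].round(4))
chk("t3.png")
im=np.zeros((600,800,3),np.uint8); im[:480,:640]=cv2.imread("pics/w18.png")
cv2.imwrite("pics/fin.png",np.vstack([cv2.resize(cv2.imread("pics/w18.png"),(400,300)),cv2.resize(cv2.imread("pics/t3.png"),(400,300))]))
```

```text
t 33.23 pos [ 0.5456 -0.3928  0.1419] yaw 101.98 j [ 1.01  0.58 -0.65  1.4   0.35  1.28  0.54] F [ 1.2 -1.4  0.6]
placed 0.03811416509151704 X [-42.   10.6] slopes [-2.90000e-03 -1.80000e-03  3.80565e+01]
finished 0.03806059504545354 X [47.4 90.6] slopes [ 8.0000e-04 -1.6000e-03  3.8007e+01]
t 33.27 pos [ 0.5493 -0.3943  0.1522] yaw 101.97 j [ 1.01  0.57 -0.65  1.39  0.35  1.28  0.54] F [ 2.6 -0.1  7.7]
g 0.6975204051444129 0.0
clamp 0.89 4367 ((600.3477172851562, 40.554664611816406), (117.25689697265625, 197.287353515625), 12.641432762145996)
wedge_centre 0.75 837 ((475.3746032714844, -59.578041076660156), (118.11522674560547, 27.917394638061523), 12.971954345703125)
wedge_centre 0.54 2427 ((561.4293212890625, -385.8197326660156), (186.43687438964844, 70.14885711669922), 11.99537467956543)
```

View pics/fin.png

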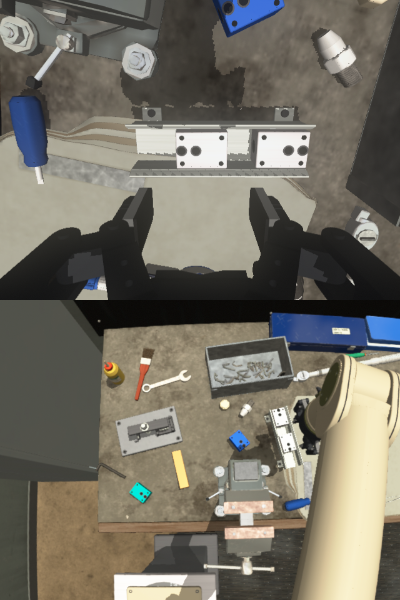

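The block lies flat in the bay at (200,150) in the upper picture, with its top at the same height as the finished block's (38 mm). The wedge lies on the bench clear of the clamp, and the clamp is still in place. I'm handing in.

```bash
python3 -c "
from h import *
state(); print(ticket.hand_in())"
```

```text
t 33.42 pos [ 0.5471 -0.3936  0.143 ] yaw 101.97 j [ 1.01  0.58 -0.65  1.4   0.35  1.27  0.54] F [-0.6 -0.5 -0.4]
the job is handed in; nothing more can be done
None
```

I handed the job in at 33.4 s: the wedge lies on the bench clear of the unmoved clamp, and the block, set down once on the bench in between, lies flat in the channel's empty bay; the first grip on the wedge slipped off and I took it again deeper.

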